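Load the label-check lift and crank it up to the pointer

TASK

Stand every loose pill bottle upright in a well of its own in the lift's white tray while the tray is still down. Then take the crank handle off its parking stud, fit it on the lift's square shaft head and wind until the tray's top face is level with the pointer on the gauge post. Finally put the crank back upright and fully down on its parking stud, leaving the bottles standing in the raised tray and the stapler, tape and carton where they are.

Things in the scene. Friction and masses are not known exactly. Their poses are not given: they have to be found in the camera images.
- jack: The lift, fixed to the worktop: grey bed 150 x 375 x 18 mm, long along its y; origin under the bed's centre. Gearbox pillar, 66 mm square, 113 mm high, at (0, -100 mm) with the square shaft head on top; white tray 150 x 150 x 29 mm with four wells on a telescopic ram at (0, +105 mm); gauge post 8 mm square, 146 mm high, at (-45, +14 mm). Place and yaw vary.
- shaft_seat (a point): Centre of the round collar (36 mm across) on which the crank's hub seats. The shaft head rises from it: 16 mm square for 14 mm, then a cone to 22 mm. x, y are square to its flats and turn with it; at the start they are parallel to the bed's. Turned CLOCKWISE seen from above it raises the tray 12 mm per turn (about 2 N at the crank knob) and stays where it is left.
- tray (a joint): Height of the tray above its lowest position, m: 0 at the start (fully down, top face 71 mm above the worktop), 0.077 at most.
- tray_rim (a point): Point in the plane of the tray's top face, on its edge beside the pointer.
- well_0 (a point): Centre of the mouth of a well, in the tray's top face: 47 mm across, 25 mm deep, rim chamfered 2 mm; the wells are 70 mm apart in a 2 x 2 square. A seated bottle's origin is 25 mm below this point. It rises with the tray.
- well_1 (a point): Centre of the mouth of a well, in the tray's top face: 47 mm across, 25 mm deep, rim chamfered 2 mm; the wells are 70 mm apart in a 2 x 2 square. A seated bottle's origin is 25 mm below this point. It rises with the tray.
- well_2 (a point): Centre of the mouth of a well, in the tray's top face: 47 mm across, 25 mm deep, rim chamfered 2 mm; the wells are 70 mm apart in a 2 x 2 square. A seated bottle's origin is 25 mm below this point. It rises with the tray.
- well_3 (a point): Centre of the mouth of a well, in the tray's top face: 47 mm across, 25 mm deep, rim chamfered 2 mm; the wells are 70 mm apart in a 2 x 2 square. A seated bottle's origin is 25 mm below this point. It rises with the tray.
- pointer_tip (a point): Tip of the black pointer clamped on the gauge post; its height is the height to which the tray's top face must come (36 to 60 mm above the tray's start). Not to be moved.
- crank: Loose crank, 255 g, balanced about its hub. Origin: centre of hub's underside; z up, x along the arm to the knob. Hub: dark steel, 30 mm square, 54 mm high, with a 19 mm square socket 25 mm deep below, flats along x and y: fits the head in four ways, 12 degrees of play. Arm 14 mm wide at 27 to 37 mm height, knob axis at x = 70 mm; counterweight 20 mm wide to x = -46 mm. Grip the hub across y.
- knob_grip (a point): Point on the axis of the crank's knob, 62 mm above the hub's underside. The knob is a black upright cylinder 23 mm across, from 38 to 80 mm above the hub's underside, and spins freely on the arm, so a gripper that holds it can go round without turning itself.
- park: Parking stand of the crank: a loose weighted grey foot, 1 kg, 72 mm across, 10 mm high, with an upright stud; it may be shifted. Origin under its centre, z up.
- park_seat (a point): Centre of the top of the parking stand's foot, on which the parked crank's hub rests. A round stud 14 mm across, 19 mm high, coned at the top, stands up from it; the crank fits it at any yaw. z up.
- bottle_0: Loose white pill bottle with a screw cap, 42 mm diameter (body, up to 52 mm), 66 mm high, cap 36 mm across, about 90 g. Origin at the centre of its underside, z up. Two to four such bottles are present.
- bottle_1: Loose white pill bottle with a screw cap, 42 mm diameter (body, up to 52 mm), 66 mm high, cap 36 mm across, about 90 g. Origin at the centre of its underside, z up. Two to four such bottles are present.
- bottle_2: Loose white pill bottle with a screw cap, 42 mm diameter (body, up to 52 mm), 66 mm high, cap 36 mm across, about 90 g. Origin at the centre of its underside, z up. Two to four such bottles are present.
- bottle_3: Loose white pill bottle with a screw cap, 42 mm diameter (body, up to 52 mm), 66 mm high, cap 36 mm across, about 90 g. Origin at the centre of its underside, z up. Two to four such bottles are present.
- stapler: Bystander: red stapler 135 x 34 x 50 mm, origin under its centre.
- tape_roll: Bystander: roll of brown tape 94 mm across, 48 mm high, origin under its centre.
- carton_g: Bystander: white and orange medicine carton 61 x 90 x 40 mm, origin under its centre.

How it is judged:
On the way, in this order (a step that is already met when the one before it is completed fails the run):
1. every bottle stands in a well while the tray is down (((horizontal distance between bottle_0 and well_0 below 0.006 m and z of bottle_0 in the frame of well_0 below -0.018 m) or (horizontal distance between bottle_0 and well_1 below 0.006 m and z of bottle_0 in the frame of well_1 below -0.018 m) or (horizontal distance between bottle_0 and well_2 below 0.006 m and z of bottle_0 in the frame of well_2 below -0.018 m) or (horizontal distance between bottle_0 and well_3 below 0.006 m and z of bottle_0 in the frame of well_3 below -0.018 m)) and angle between each of bottle_0, bottle_1, bottle_2, bottle_3's own z axis and vertical below 0.12 rad and ((horizontal distance between bottle_1 and well_0 below 0.006 m and z of bottle_1 in the frame of well_0 below -0.018 m) or (horizontal distance between bottle_1 and well_1 below 0.006 m and z of bottle_1 in the frame of well_1 below -0.018 m) or (horizontal distance between bottle_1 and well_2 below 0.006 m and z of bottle_1 in the frame of well_2 below -0.018 m) or (horizontal distance between bottle_1 and well_3 below 0.006 m and z of bottle_1 in the frame of well_3 below -0.018 m)) and ((horizontal distance between bottle_2 and well_0 below 0.006 m and z of bottle_2 in the frame of well_0 below -0.018 m) or (horizontal distance between bottle_2 and well_1 below 0.006 m and z of bottle_2 in the frame of well_1 below -0.018 m) or (horizontal distance between bottle_2 and well_2 below 0.006 m and z of bottle_2 in the frame of well_2 below -0.018 m) or (horizontal distance between bottle_2 and well_3 below 0.006 m and z of bottle_2 in the frame of well_3 below -0.018 m)) and ((horizontal distance between bottle_3 and well_0 below 0.006 m and z of bottle_3 in the frame of well_0 below -0.018 m) or (horizontal distance between bottle_3 and well_1 below 0.006 m and z of bottle_3 in the frame of well_1 below -0.018 m) or (horizontal distance between bottle_3 and well_2 below 0.006 m and z of bottle_3 in the frame of well_2 below -0.018 m) or (horizontal distance between bottle_3 and well_3 below 0.006 m and z of bottle_3 in the frame of well_3 below -0.018 m)) and value of joint tray below 0.008 m), for 0.2 s.
2. the crank is fitted on the shaft head, tray still down (horizontal distance between crank and shaft_seat below 0.005 m and z of crank in the frame of shaft_seat between -0.005 and 0.005 m and angle between crank's own z axis and vertical below 0.12 rad and value of joint tray below 0.015 m), for 0.2 s.
3. with the crank fitted, the tray is wound level with the pointer (horizontal distance between crank and shaft_seat below 0.006 m and z of crank in the frame of shaft_seat between -0.005 and 0.005 m and angle between crank's own z axis and vertical below 0.12 rad and z of tray_rim in the frame of pointer_tip between -0.004 and 0.004 m), for 0.2 s.
At the end, for the whole second after the job is handed in: Every bottle upright in a well (within 6 mm of its centre, at least 18 mm deep), the tray's top face within 4 mm of the pointer tip's height, the crank upright on the parking stud with its hub within 5 mm of the foot, all at rest (((horizontal distance between bottle_0 and well_0 below 0.006 m and z of bottle_0 in the frame of well_0 below -0.018 m) or (horizontal distance between bottle_0 and well_1 below 0.006 m and z of bottle_0 in the frame of well_1 below -0.018 m) or (horizontal distance between bottle_0 and well_2 below 0.006 m and z of bottle_0 in the frame of well_2 below -0.018 m) or (horizontal distance between bottle_0 and well_3 below 0.006 m and z of bottle_0 in the frame of well_3 below -0.018 m)) and angle between each of bottle_0, bottle_1, bottle_2, bottle_3, crank's own z axis and vertical below 0.12 rad and ((horizontal distance between bottle_1 and well_0 below 0.006 m and z of bottle_1 in the frame of well_0 below -0.018 m) or (horizontal distance between bottle_1 and well_1 below 0.006 m and z of bottle_1 in the frame of well_1 below -0.018 m) or (horizontal distance between bottle_1 and well_2 below 0.006 m and z of bottle_1 in the frame of well_2 below -0.018 m) or (horizontal distance between bottle_1 and well_3 below 0.006 m and z of bottle_1 in the frame of well_3 below -0.018 m)) and ((horizontal distance between bottle_2 and well_0 below 0.006 m and z of bottle_2 in the frame of well_0 below -0.018 m) or (horizontal distance between bottle_2 and well_1 below 0.006 m and z of bottle_2 in the frame of well_1 below -0.018 m) or (horizontal distance between bottle_2 and well_2 below 0.006 m and z of bottle_2 in the frame of well_2 below -0.018 m) or (horizontal distance between bottle_2 and well_3 below 0.006 m and z of bottle_2 in the frame of well_3 below -0.018 m)) and ((horizontal distance between bottle_3 and well_0 below 0.006 m and z of bottle_3 in the frame of well_0 below -0.018 m) or (horizontal distance between bottle_3 and well_1 below 0.006 m and z of bottle_3 in the frame of well_1 below -0.018 m) or (horizontal distance between bottle_3 and well_2 below 0.006 m and z of bottle_3 in the frame of well_2 below -0.018 m) or (horizontal distance between bottle_3 and well_3 below 0.006 m and z of bottle_3 in the frame of well_3 below -0.018 m)) and z of tray_rim in the frame of pointer_tip between -0.004 and 0.004 m and horizontal distance between crank and park_seat below 0.006 m and z of crank in the frame of park_seat between -0.005 and 0.005 m and linear speed of each of bottle_0, bottle_1, bottle_2, bottle_3, crank below 0.02 m/s); the robot touches nothing.
It fails at once if the stapler is shifted more than 4 cm (distance of stapler from where it was at the start of the episode above 0.04 m).
It fails at once if the tape is shifted more than 4 cm (distance of tape_roll from where it was at the start of the episode above 0.04 m).
It fails at once if the carton is shifted more than 4 cm (distance of carton_g from where it was at the start of the episode above 0.04 m).
It fails at once if the pointer is shifted on its post (distance of pointer_tip from where it was at the start of the episode above 0.006 m).
Of bottle_0, bottle_1, bottle_2, bottle_3 only 2 to 4 are there at a start; the rules pass over those that are not, and their reading is None.
At some moment in a run one of park may be knocked a few centimetres aside while the robot is not near it.
Once in a run the grip may slacken for a moment while it holds something.
It also fails if it takes over 210 s, if anything falls off the work surface, if the arm or the gripper's body presses on something with over 40 N, if the wrist force passes 120 N, or if a joint passes its speed limit or range.

ROBOT

A 6-joint arm with a two-finger parallel gripper is mounted at the origin on a cart in front of the work surface, level with it; the furniture and walls round the work are solid. World frame = base frame: x ahead of the robot, y to its left, z up, the work surface at z = 0. Lengths are in m, angles in rad, forces in N, time in s.
With the tool pointing down it reaches from about 0.35 to 0.975 m from the base axis. Payload 4.9 kg.
Tool frame: the origin (TCP) lies midway between the tips of the shut fingers; the grasp point (between the pads) lies 19 mm behind it; z points along the fingers, y is the line along which they close (so a half turn about z gives the same grasp; the last joint's range is limited). The gripper opens to 85 mm and grips with 20 to 120 N. Pads are 22 mm wide; open, the fingers measure 114 mm over their backs; the gripper's body (76 mm by 85 mm) begins 54 mm behind the grasp point. The pads swing forward as they close: fully open they stand 13 mm farther back than shut.
Start: joints at [-1.405, 0.053, 1.613, -0, 1.476, -0.119], TCP at [0.176, -0.6, 0.231] pointing down, gripper open.
Joint ranges: [-3.01, 3.01], [-1.01, 2.22], [0.06, 2.58], [-1.02, 4.17], [0.09, 2.62], [-3.14, 3.14]. Speed limits (rad/s): [2.57, 2.57, 3.14, 3.14, 3.14, 3.14].

INTERFACE

Orientations are given as a unit quaternion [w, x, y, z].
In Python, from plant import state, grab_frame, job_done, cut_out, place_of gives the robot as it stands.
- The arm moves only by the tool jog_arm, never from a script. Its argument "motion" is text: rows parted by semicolons, each of 7 numbers parted by spaces: the opening in per cent of the stroke, from 0 (shut) to 100 (fully open), then the shift along the tool's x, y, z as a fraction of full scale, then the turn, a rotation vector about the tool's x, y, z as a fraction of full scale. A call has exactly 5 rows; each row is the pose to reach, as a shift and turn from the pose commanded when the call began, along the tool's axes at that moment; what a row does not reach only later rows make up. Full scale, the value 1, is 50 cm for a shift and 1.5 rad for a turn. A row lasts 1/8 s, in which the tool goes at most 62.5 mm and 10.7 degrees, less where a joint would pass 70% of its speed; a pose out of reach is approached as far as the arm can. A call with a number of a shift or a turn outside -1 to 1 is refused whole. A call with a gripper value outside its range is refused whole. The fingers move at their own pace and stop on an object; the grip force is fixed at half the most. Time passes only in rows, so rows that repeat a pose let the fingers close, or fill a call up. It gives the time, the measured TCP pose, the force, the opening and the grip force at its end, in the units of the state.
- state(): the state, without advancing time (a new reading comes with each control period).
- grab_frame(name): name is "side" or "top" or "wrist"; returns a dict with "color" (400x640x3 uint8, red, green, blue), "range_z" (400x640 float32, m along the optical axis (not along the pixel's ray), 0 where there is no reading), "intrinsics" (3x3 intrinsics, pixels), "world_from_camera" (4x4, takes a point from camera to world coordinates). Camera axes: x right, y up, looking along -z (the intrinsics and any distortion apply to the point x, -y, -z); pixel columns grow to the right and rows downward; lengths in m; the calibration is good to about 2 mm. A picture is of the moment at which its call begins.
- job_done(): hands the job in; it is judged then, once.
Trained networks look in the newest picture that a camera, given by its name, has taken for a name from the list of things; names that differ only in an ending like _2 or _b are one class to them, and where a whole thing is asked for, a point or a joint stands for the part that bears it (a point fixed in the world has none). Each returns a list of dicts, best first, with "p" (0 to 1); they miss things now and then, are a little off and sometimes report something else, mostly with a low value. They report only what shows in the picture. A call takes as long as a camera call.
- cut_out(camera, thing): "pixels" (400x640 bool, what is visible of it).
- place_of(camera, thing): "at" ([x, y, z] in m, in world coordinates, good to about 4 mm: a listed point, or the origin of a listed thing).
The state is a dict: "time": time; "joint_pos": joint angles; "joint_vel": joint speeds; "joint_efforts": joint torques, N m; "tool_pos": TCP position; "tool_rot": TCP orientation; "contact_force": force on the tool from outside, world axes, zero at the start; "ft_torque": the same for the moment, N m; "gripper_width": opening from 0.0 (shut) to 1.0 (fully open); "grasp_force": force on a finger pad.
Only numpy, scipy, OpenCV 4.12 (cv2) and the standard library are available. Lean on these libraries where they do the work, as an engineer would, in place of code of your own. Each camera call takes 0.05 s, during which the arm holds its last target. There are 200 camera calls.

## Working session

There is one attempt and no reset: what is moved stays moved. The work goes in short steps, Python scripts to look and compute and a tool call to move; the robot and the scene stay as the last step left them, time stands still between calls to the robot, and variables do not carry over. Pictures are saved under pics/ and viewed, at most 18 in all, crops included, and the job is handed in when it is done.

Besides the shell and the picture viewer there is one more tool, called after "Emit:" by a JSON object that holds its "api" and its "payload". jog_arm: Moves the arm, as the interface text tells. Shift numbers are shares of 50 cm and turn numbers shares of 1.5 rad, none past 1 either way. Its arguments: {"type":"object","properties":{"motion":{"type":"string"}},"required":["motion"]}

```bash
mkdir -p pics; ls; cat > look.py <<'E'
import numpy as np,cv2
from plant import *
def shot(cam,name):
    f=grab_frame(cam); cv2.imwrite(f'pics/{name}.png',f['color'][:,:,::-1]); return f
def pts(f,mask=None):
    z=f['range_z']; K=f['intrinsics']; v,u=np.indices(z.shape)
    m=(z>0) if mask is None else (z>0)&mask
    z,u,v=z[m],u[m],v[m]
    p=np.c_[(u-K[0,2])/K[0,0]*z,-(v-K[1,2])/K[1,1]*z,-z,np.ones_like(z)]
    return (p@f['world_from_camera'].T)[:,:3]
E
python3 - <<'E'
from look import *
np.set_printoptions(precision=4,suppress=True)
print(state())
for c in('top','side'):
    f=shot(c,c+'0'); print(c,f['world_from_camera'][:3],f['intrinsics'])
    for t in ['bottle_0','jack','shaft_seat','well_0','tray_rim','pointer_tip','crank','knob_grip','park','park_seat','stapler','tape_roll','carton_g']:
        for d in place_of(c,t): print(c,t,round(d['p'],2),np.array(d['at']))
E
```

```text
pics
{'time': 0.0, 'joint_pos': array([-1.405 ,  0.0534,  1.6143, -0.    ,  1.476 , -0.119 ]), 'joint_vel': array([ 0.0009, -0.0007,  0.0005, -0.001 ,  0.0003, -0.0009]), 'joint_efforts': array([ -0.0009, -39.3684, -37.0181,  -0.0002,   0.0069,  -0.    ]), 'tool_pos': array([ 0.1755, -0.5992,  0.2301]), 'tool_rot': array([-0.001 ,  0.9899,  0.1419, -0.    ]), 'contact_force': array([-0.1547, -0.2198,  0.1186]), 'ft_torque': array([-0.0129, -0.0208,  0.0503]), 'grasp_force': 0.0, 'gripper_width': 0.9996100170195565}
top [[ 0.002   0.996  -0.0891  0.3164]
 [-1.      0.0022  0.0016 -0.0135]
 [ 0.0018  0.0891  0.996   1.7796]] [[475.4436   0.     321.1566]
 [  0.     475.4436 204.091 ]
 [  0.       0.       1.    ]]
top bottle_0 0.64 [ 0.4188 -0.1797  0.0032]
top bottle_0 0.62 [ 0.6012 -0.1923 -0.0026]
top bottle_0 0.51 [ 0.4437 -0.2703 -0.0021]
top jack 0.72 [0.5244 0.0888 0.0023]
top jack 0.21 [ 0.4143 -0.381   0.0078]
top shaft_seat 0.4 [ 0.5468 -0.0088  0.1197]
top well_0 0.79 [0.4767 0.1536 0.0686]
top well_0 0.75 [0.5287 0.2345 0.0715]
top well_0 0.75 [ 0.4333  0.3727 -0.0032]
top 
[... 1212 characters left out ...]
76  0.1489 0.0748]
side well_0 0.87 [0.4567 0.2205 0.0706]
side well_0 0.79 [0.5319 0.2348 0.071 ]
side well_0 0.77 [0.5497 0.1654 0.07  ]
side tray_rim 0.68 [0.4738 0.1106 0.0715]
side pointer_tip 0.74 [0.5198 0.0906 0.0002]
side pointer_tip 0.4 [0.4688 0.1076 0.1263]
side crank 0.82 [ 0.413  -0.381   0.0129]
side crank 0.41 [0.4696 0.1103 0.129 ]
side knob_grip 0.71 [ 0.3483 -0.3871  0.0729]
side park 0.67 [ 0.4151 -0.382  -0.0006]
side park_seat 0.67 [ 0.4188 -0.3773  0.0106]
side park_seat 0.32 [0.5236 0.0879 0.0009]
side stapler 0.58 [ 0.3774  0.0232 -0.0031]
side tape_roll 0.49 [ 0.4404  0.3713 -0.0018]
side carton_g 0.68 [0.5507 0.382  0.0022]
side carton_g 0.39 [0.4601 0.2204 0.0736]
```

View pics/top0.png

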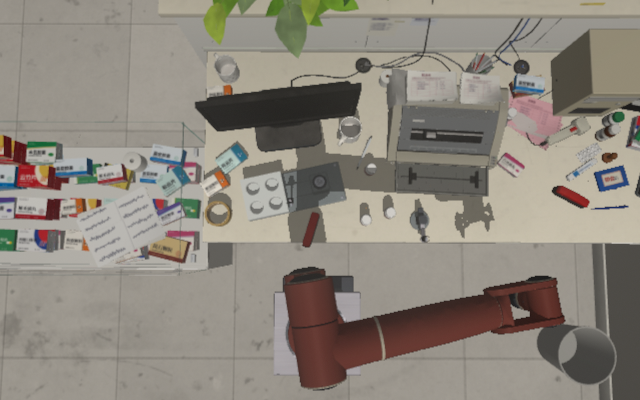

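View pics/side0.png

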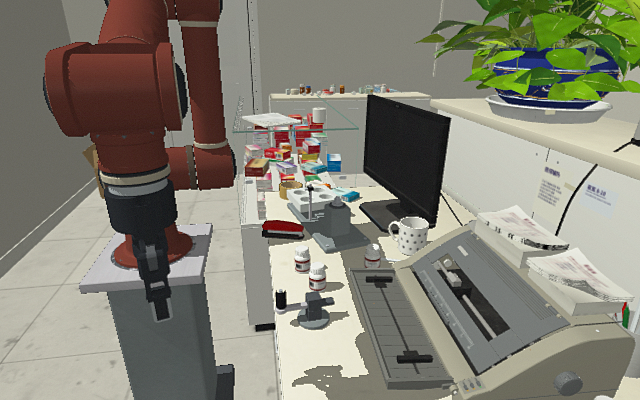

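The pictures show three upright bottles: top view at (366,220), (390,213) and (371,168). They also show the crank on its stand at (421,222), the tray at (265,195) and the shaft head at (319,182). The network positions agree with this, and the extra detections (stapler as bottle, tape as well, and so on) are spurious. Next I'll refine these with depth.

```bash
cat >> look.py <<'E'
from scipy.spatial.transform import Rotation as R
np.set_printoptions(precision=4,suppress=True)
def Rt(q): return R.from_quat(np.r_[q[1:],q[0]])
def go(p,yaw,s=None):
    "fractions (shift, turn) from the present pose to TCP p, pointing down, tool x at yaw (mod pi)"
    s=s or state(); r=Rt(s['tool_rot']); x=r.apply([1,0,0])
    y0=np.arctan2(x[1],x[0]); yaw=y0+(yaw-y0+np.pi/2)%np.pi-np.pi/2
    t=R.from_matrix(np.array([[np.cos(yaw),np.sin(yaw),0],[np.sin(yaw),-np.cos(yaw),0],[0,0,-1]]).T)
    return np.r_[r.inv().apply(np.array(p)-s['tool_pos'])/.5,(r.inv()*t).as_rotvec()/1.5].round(4)
E
python3 - <<'E'
from look import *
for c in('top','side'):
    f=grab_frame(c); P=pts(f)
    for n,x,y,z0,r in[('b1',.419,-.179,.058,.03),('b2',.4435,-.27,.058,.03),('b3',.605,-.196,.058,.03),('hub',.4135,-.381,.058,.025),('knob',.346,-.388,.08,.025),('shafttop',.548,-.01,.122,.02)]:
        q=P[(np.hypot(P[:,0]-x,P[:,1]-y)<r)&(P[:,2]>z0)]
        if len(q): print(c,n,len(q),'med',np.median(q,0),'mid',(q.min(0)+q.max(0))/2)
    d=P[(np.hypot(P[:,0]-.503,P[:,1]-.193)<.12)&(abs(P[:,2]-.071)<.008)]
    r=cv2.minAreaRect(d[:,:2].astype(np.float32)*1000); print(c,'tray',len(d),r,np.median(d[:,2]))
    for t in('pointer_tip',):
        for m in cut_out(c,t)[:2]: q=pts(f,m['pixels']);print(c,t,m['p'],m['pixels'].sum(),np.median(q,0),q.min(0),q.max(0))
    # heights of surroundings
    if c=='top':
        for x in np.arange(.45,.85,.05):
            print('x%.2f'%x,[ (lambda q: round(float(q[:,2].max()),2) if len(q) else None)(P[(abs(P[:,0]-x)<.025)&(abs(P[:,1]-y)<.025)]) for y in np.arange(-.35,.35,.05)])
print(go([.419,-.179,.2],1.003))
E
```

```text
top b1 74 med [ 0.416  -0.1783  0.0648] mid [ 0.4141 -0.1803  0.0664]
top b2 73 med [ 0.4413 -0.2659  0.0652] mid [ 0.4399 -0.2671  0.0665]
top b3 74 med [ 0.6002 -0.1982  0.0652] mid [ 0.6006 -0.1995  0.0675]
top hub 59 med [ 0.4131 -0.3814  0.0641] mid [ 0.4126 -0.3841  0.067 ]
top knob 19 med [ 0.3441 -0.3859  0.0868] mid [ 0.3459 -0.3889  0.087 ]
top shafttop 26 med [ 0.5446 -0.0085  0.1346] mid [ 0.5459 -0.0102  0.1334]
top tray 1150 ((502.09857177734375, 181.70872497558594), (151.1409912109375, 168.48423767089844), 12.614462852478027) 0.07028595643983304
x0.45 [0.07, 0.07, 0.07, 0.07, 0.07, 0.01, 0.02, 0.05, 0.03, 0.14, 0.08, 0.08, 0.08, 0.06]
x0.50 [0.07, 0.07, 0.01, 0.01, 0.01, 0.03, 0.11, 0.12, 0.04, 0.15, 0.08, 0.08, 0.08, 0.01]
x0.55 [0.08, 0.07, 0.01, 0.01, 0.01, 0.03, 0.12, 0.14, 0.1, 0.08, 0.08, 0.08, 0.08, 0.07]
x0.60 [0.07, 0.07, 0.01, 0.08, 0.01, 0.02, 0.11, 0.11, 0.03, 0.03, 0.08, 0.07, 0.01, 0.04]
x0.65 [0.08, 0.07, 0.07, 0.02, 0.02, 0.02, 0.02, 0.01, 0.01, 0.01, 0.01, 0.01, 0.03, 0.03]
x0.70 [0.11, 0.11, 0.1, 0.02, 0.1, 0.1, 0.01, 0.02, 0.02, 0.02, 0.03, 0.02, 0.02, 0.03]
x0.75 [0.15, 0.14, 0.14, 0.01, 0.1, 0.09, 0.01, 0.39, 0.4, 0.4, 0.39, 0.4, 0.4, 0.4]
x0.80 [0.21, 0.21, 0.16, 0.01, 0.39, 0.4, 0.4, 0.39, 0.39, 0.39, 0.39, 0.38, 0.37, 0.36]
side b1 91 med [ 0.4145 -0.1851  0.0643] mid [ 0.4143 -0.1817  0.0625]
side b2 115 med [ 0.4413 -0.2733  0.0643] mid [ 0.4418 -0.2688  0.0624]
side b3 90 med [ 0.6005 -0.2046  0.0643] mid [ 0.601  -0.2014  0.0624]
side hub 141 med [ 0.4141 -0.3868  0.0627] mid [ 0.4143 -0.3833  0.0614]
side knob 65 med [ 0.3446 -0.3973  0.0863] mid [ 0.3442 -0.3945  0.0858]
side shafttop 35 med [ 0.5426 -0.0147  0.1292] mid [ 0.5435 -0.01    0.1306]
side tray 532 ((503.6004333496094, 180.67559814453125), (153.8421173095703, 175.87371826171875), 12.020329475402832) 0.068567927863778
[ 0.7037 -0.671   0.0626  0.     -0.     -0.4788]
```

Emit:
{"api": "jog_arm", "payload": {"motion": "75 .09 -.085 0 0 0 0; 75 .18 -.17 0 0 0 0; 75 .27 -.255 0 0 0 0; 75 .35 -.335 0 0 0 0; 75 .35 -.335 0 0 0 0"}}

```text
time: 2.22
tool_pos: [0.2979, -0.3873, 0.2315]
tool_rot: [0.0, 0.99, 0.144, 0.0]
contact_force: [0.5, -0.4, -0.2]
gripper_width: 0.75
grasp_force: 0.0
```

Emit:
{"api": "jog_arm", "payload": {"motion": "75 .09 -.085 0 0 0 -.1; 75 .18 -.17 .02 0 0 -.2; 75 .27 -.255 .04 0 0 -.3; 75 .354 -.336 .06 0 0 -.4; 75 .354 -.336 .062 0 0 -.479"}}

```text
time: 2.85
tool_pos: [0.4201, -0.1763, 0.1995]
tool_rot: [-0.001, 0.874, 0.485, -0.0]
contact_force: [-0.4, -0.8, -1.0]
gripper_width: 0.749
grasp_force: 0.0
```

```bash
python3 - <<'E'
from look import *
s=state();print(s['time'],s['tool_pos'],s['gripper_width'],s['joint_pos'],s['contact_force'])
f=shot('wrist','w1');P=pts(f)
for d in place_of('wrist','bottle_0'):print(d)
for x,y in[(.4155,-.1795),(.4415,-.268)]:
    q=P[(np.hypot(P[:,0]-x,P[:,1]-y)<.03)&(P[:,2]>.058)&(P[:,2]<.075)]
    if len(q):print(len(q),np.median(q,0),(q.min(0)+q.max(0))/2)
print(go([.4155,-.1795,.024],1.003))
E
```

```text
2.85 [ 0.4201 -0.1763  0.1995] 0.7490923799483838 [-0.5611 -0.3507  2.0271  0.0003  1.4664 -0.0033] [-0.422  -0.7747 -0.9931]
{'at': [0.4435, -0.2703, -0.0], 'p': 0.86}
{'at': [0.4136, -0.1802, 0.0003], 'p': 0.84}
{'at': [0.6062, -0.1947, -0.0026], 'p': 0.62}
1342 [ 0.4185 -0.1746  0.0667] [ 0.4176 -0.1756  0.0637]
739 [ 0.4407 -0.2561  0.0662] [ 0.4445 -0.2612  0.0633]
[-0.0054 -0.0058  0.3522 -0.0002  0.0003  0.0011]
```

View pics/w1.png

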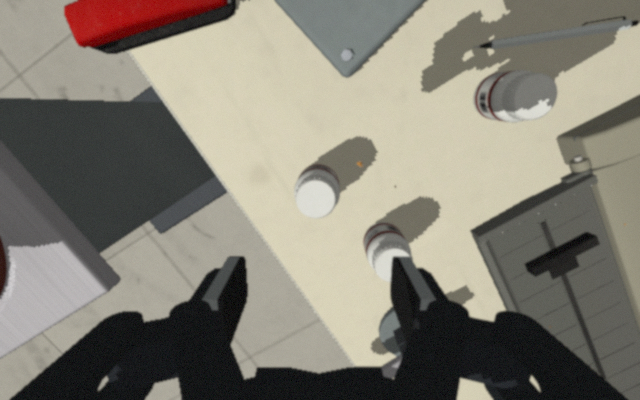

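Emit:
{"api": "jog_arm", "payload": {"motion": "75 -.006 -.005 .1 0 0 0; 75 -.006 -.005 .2 0 0 0; 75 -.006 -.005 .3 0 0 0; 75 -.006 -.005 .35 0 0 0; 75 -.006 -.005 .351 0 0 0"}}

```text
time: 3.58
tool_pos: [0.4135, -0.1803, 0.0228]
tool_rot: [-0.002, 0.878, 0.479, -0.001]
contact_force: [0.6, 0.3, 1.0]
gripper_width: 0.752
grasp_force: 0.0
```

Emit:
{"api": "jog_arm", "payload": {"motion": "75 0 0 0 0 0 0; 0 0 0 0 0 0 0; 0 0 0 0 0 0 0; 0 0 0 0 0 0 0; 0 0 0 0 0 0 0"}}

```text
time: 4.2
tool_pos: [0.4167, -0.1811, 0.0271]
tool_rot: [0.002, 0.877, 0.481, 0.001]
contact_force: [-2.9, 0.5, 6.4]
gripper_width: 0.459
grasp_force: 59.9
```

Emit:
{"api": "jog_arm", "payload": {"motion": "0 0 0 -.1 0 0 0; 0 0 0 -.2 0 0 0; 0 0 0 -.3 0 0 0; 0 0 0 -.35 0 0 0; 0 0 0 -.35 0 0 0"}}

```text
time: 4.82
tool_pos: [0.4169, -0.181, 0.2032]
tool_rot: [0.003, 0.877, 0.481, 0.002]
contact_force: [-0.0, 0.5, -1.3]
gripper_width: 0.458
grasp_force: 61.1
```

```bash
python3 - <<'E'
from look import *
s=state();print(s['time'],s['tool_pos'],s['gripper_width'],s['grasp_force'])
f=shot('wrist','w2');P=pts(f);p=s['tool_pos']
# held bottle relative to the TCP in world axes
q=P[(np.hypot(P[:,0]-p[0],P[:,1]-p[1])<.035)&(abs(P[:,2]-p[2]-.042)<.006)]
if len(q):print('cap',len(q),(np.median(q,0)-p),((q.min(0)+q.max(0))/2-p),q[:,2].max()-p[2])
for d in place_of('wrist','bottle_0'):print(d,d['at']-p)
for c in('wrist','top'):
    for t in('well_0',):
        for d in place_of(c,t):print(c,t,d)
O=np.array([.5033,.1927]);ex=np.array([.976,.216]);ey=np.array([-.216,.976])
for i,j in[(1,1),(1,-1),(-1,1),(-1,-1)]:
    w=O+.035*(i*ex+j*ey);print('well',i,j,w,go([*w,.2],1.003))
E
```

```text
4.825 [ 0.4169 -0.181   0.2032] 0.4579695003272678 61.1443851605145
cap 8683 [0.004  0.0057 0.0399] [0.0061 0.005  0.042 ] 0.04799541893911399
{'at': [0.604, -0.1958, 0.0007], 'p': 0.83} [ 0.1871 -0.0148 -0.2025]
{'at': [0.4181, -0.1771, 0.1782], 'p': 0.72} [ 0.0012  0.0039 -0.025 ]
{'at': [0.4445, -0.2692, 0.0021], 'p': 0.65} [ 0.0276 -0.0882 -0.2011]
top well_0 {'at': [0.4752, 0.1539, 0.0691], 'p': 0.96}
top well_0 {'at': [0.4631, 0.2187, 0.0727], 'p': 0.89}
top well_0 {'at': [0.5282, 0.2356, 0.0719], 'p': 0.87}
top well_0 {'at': [0.5433, 0.1662, 0.0705], 'p': 0.59}
well 1 1 [0.5299 0.2344] [ 0.8221 -0.2504 -0.0037 -0.0022  0.      0.0002]
well 1 -1 [0.545  0.1661] [ 0.7231 -0.1514 -0.004  -0.0022  0.      0.0002]
well -1 1 [0.4616 0.2193] [ 0.7232 -0.3494 -0.0034 -0.0022  0.      0.0002]
well -1 -1 [0.4767 0.151 ] [ 0.6242 -0.2504 -0.0037 -0.0022  0.      0.0002]
```

View pics/w2.png

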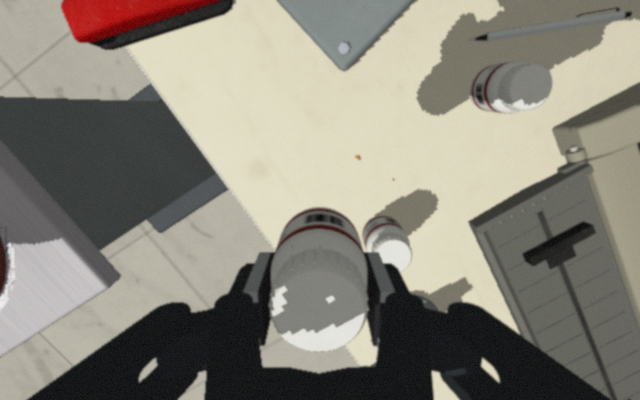

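The bottle is held upright between the pads at about (320,300). Next I carry it to the far well.

Emit:
{"api": "jog_arm", "payload": {"motion": "0 .1 -.03 0 0 0 0; 0 .2 -.06 0 0 0 0; 0 .3 -.09 0 0 0 0; 0 .4 -.125 0 0 0 0; 0 .408 -.125 0 0 0 0"}}

```text
time: 5.65
tool_pos: [0.4716, 0.0283, 0.1978]
tool_rot: [-0.001, 0.876, 0.483, -0.001]
contact_force: [-0.6, 0.2, -1.0]
gripper_width: 0.458
grasp_force: 61.1
```

Emit:
{"api": "jog_arm", "payload": {"motion": "0 .1 -.03 0 0 0 0; 0 .2 -.06 0 0 0 0; 0 .3 -.09 0 0 0 0; 0 .4 -.125 0 0 0 0; 0 .408 -.125 0 0 0 0"}}

```text
time: 6.28
tool_pos: [0.5291, 0.2325, 0.1979]
tool_rot: [-0.0, 0.876, 0.482, -0.001]
contact_force: [0.0, -0.3, -1.0]
gripper_width: 0.458
grasp_force: 61.1
```

Emit:
{"api": "jog_arm", "payload": {"motion": "0 0 0 .04 0 0 0; 0 0 0 .08 0 0 0; 0 0 0 .12 0 0 0; 0 0 0 .13 0 0 0; 0 0 0 .13 0 0 0"}}

```text
time: 6.9
tool_pos: [0.5291, 0.2307, 0.1342]
tool_rot: [-0.0, 0.877, 0.481, -0.0]
contact_force: [-0.4, 1.5, -1.1]
gripper_width: 0.458
grasp_force: 61.1
```

```bash
python3 - <<'E'
from look import *
s=state();print(s['time'],s['tool_pos'],s['gripper_width'],s['grasp_force'])
f=shot('wrist','w3');P=pts(f)
for c in('wrist','side'):
    for d in place_of(c,'well_0'):print(c,'well',d)
    for d in place_of(c,'bottle_0'):print(c,'bottle',d)
x=np.array([np.cos(1.003),np.sin(1.003)])
print(go([*(np.array([.5299,.2344])-.003*x),.105],1.003))
E
```

```text
6.9 [0.5291 0.2307 0.1342] 0.45825107656046005 61.09662428912998
wrist well {'at': [0.4749, 0.1486, 0.069], 'p': 0.84}
wrist well {'at': [0.4585, 0.2177, 0.0686], 'p': 0.84}
wrist well {'at': [0.5275, 0.2316, 0.0702], 'p': 0.73}
wrist bottle {'at': [0.5279, 0.2308, 0.1104], 'p': 0.72}
side well {'at': [0.5453, 0.1682, 0.0685], 'p': 0.88}
side well {'at': [0.4736, 0.1494, 0.0711], 'p': 0.71}
side well {'at': [0.532, 0.2371, 0.0702], 'p': 0.64}
side well {'at': [0.4609, 0.2229, 0.0721], 'p': 0.56}
side bottle {'at': [0.6044, -0.1991, 0.0016], 'p': 0.78}
side bottle {'at': [0.4475, -0.267, -0.0007], 'p': 0.76}
side bottle {'at': [0.4198, -0.178, 0.0], 'p': 0.6}
[-0.001  -0.0035  0.0619  0.0008 -0.001   0.0003]
```

View pics/w3.png

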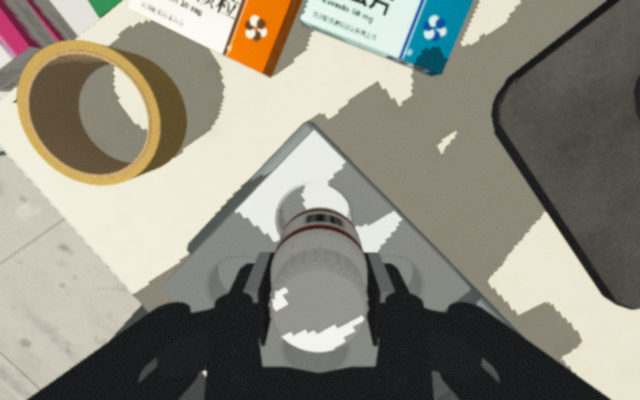

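The bottle hangs over the far well, with the well mouth showing at (320,200). I'll lower it, stopping to check the force.

Emit:
{"api": "jog_arm", "payload": {"motion": "0 0 -.003 .03 0 0 0; 0 0 -.003 .06 0 0 0; 0 0 -.003 .075 0 0 0; 0 0 -.003 .09 0 0 0; 0 0 -.003 .09 0 0 0"}}

```text
time: 7.78
tool_pos: [0.5276, 0.2318, 0.0889]
tool_rot: [-0.0, 0.877, 0.481, -0.001]
contact_force: [-0.6, -0.0, -1.2]
gripper_width: 0.454
grasp_force: 61.1
```

Emit:
{"api": "jog_arm", "payload": {"motion": "0 0 0 .01 0 0 0; 0 0 0 .02 0 0 0; 0 0 0 .024 0 0 0; 0 0 0 .024 0 0 0; 0 0 0 .024 0 0 0"}}

```text
time: 8.4
tool_pos: [0.5282, 0.232, 0.078]
tool_rot: [0.0, 0.877, 0.481, 0.0]
contact_force: [-0.5, 0.1, -0.7]
gripper_width: 0.457
grasp_force: 61.1
```

Emit:
{"api": "jog_arm", "payload": {"motion": "50 0 0 0 0 0 0; 60 0 0 0 0 0 0; 70 0 0 0 0 0 0; 75 0 0 0 0 0 0; 75 0 0 0 0 0 0"}}

```text
time: 9.02
tool_pos: [0.5281, 0.2319, 0.0778]
tool_rot: [-0.0, 0.877, 0.481, -0.0]
contact_force: [-0.1, 0.4, -0.8]
gripper_width: 0.75
grasp_force: 0.0
```

Emit:
{"api": "jog_arm", "payload": {"motion": "75 0 0 -.06 0 0 0; 75 0 0 -.15 0 0 0; 75 0 0 -.25 0 0 0; 75 0 0 -.25 0 0 0; 75 0 0 -.25 0 0 0"}}

```text
time: 9.65
tool_pos: [0.5279, 0.2318, 0.2024]
tool_rot: [-0.0, 0.877, 0.481, -0.0]
contact_force: [0.2, 0.4, -0.6]
gripper_width: 0.75
grasp_force: 0.0
```

```bash
cat >> look.py <<'E'
def tops(x,y,z,cams=('top','side'),r=.035):
    for c in cams:
        P=pts(grab_frame(c));q=P[(np.hypot(P[:,0]-x,P[:,1]-y)<r)&(abs(P[:,2]-z)<.01)]
        if len(q):print(c,len(q),np.median(q,0),(q.min(0)+q.max(0))/2)
E
python3 - <<'E'
from look import *
s=state();print(s['time'],s['tool_pos'],s['gripper_width'],s['contact_force'])
tops(.53,.234,.112,('wrist','side'))
print(place_of('wrist','bottle_0'))
print(go([.4425,-.2675,.199],1.003))
E
```

```text
9.65 [0.5279 0.2318 0.2024] 0.750389128528907 [ 0.1518  0.43   -0.5618]
wrist 1884 [0.531  0.2384 0.1127] [0.5302 0.2371 0.1086]
side 40 [0.526  0.2244 0.1086] [0.5257 0.2299 0.1068]
[{'at': [0.5275, 0.2324, 0.0469], 'p': 0.73}]
[-0.9326  0.3941  0.0047 -0.0016  0.0018  0.0002]
```

Emit:
{"api": "jog_arm", "payload": {"motion": "75 -.1 .04 0 0 0 0; 75 -.2 .08 0 0 0 0; 75 -.3 .12 0 0 0 0; 75 -.4 .16 0 0 0 0; 75 -.467 .197 0 0 0 0"}}

```text
time: 10.42
tool_pos: [0.4842, -0.0196, 0.2013]
tool_rot: [-0.001, 0.877, 0.48, -0.001]
contact_force: [0.4, -0.3, 0.7]
gripper_width: 0.754
grasp_force: 0.0
```

Emit:
{"api": "jog_arm", "payload": {"motion": "75 -.1 .04 0 0 0 0; 75 -.2 .08 0 0 0 0; 75 -.3 .12 0 0 0 0; 75 -.4 .16 0 0 0 0; 75 -.467 .198 0 0 0 0"}}

```text
time: 11.05
tool_pos: [0.4422, -0.2696, 0.2013]
tool_rot: [-0.001, 0.877, 0.48, -0.0]
contact_force: [0.2, 0.5, -0.4]
gripper_width: 0.753
grasp_force: 0.0
```

Emit:
{"api": "jog_arm", "payload": {"motion": "75 0 0 .06 0 0 0; 75 0 0 .12 0 0 0; 75 0 0 .12 0 0 0; 75 0 0 .12 0 0 0; 75 0 0 .12 0 0 0"}}

```text
time: 11.68
tool_pos: [0.4444, -0.2685, 0.1444]
tool_rot: [0.001, 0.877, 0.481, 0.0]
contact_force: [-0.0, -0.1, 1.0]
gripper_width: 0.749
grasp_force: 0.0
```

```bash
python3 - <<'E'
from look import *
s=state();print(s['time'],s['tool_pos'],s['joint_pos'])
f=shot('wrist','w4');print(place_of('wrist','bottle_0'))
tops(.4425,-.2685,.066,('wrist','top'))
print(go([.4425,-.2685,.026],1.003))
E
```

```text
11.675 [ 0.4444 -0.2685  0.1444] [-0.6868 -0.1342  1.9427 -0.      1.3305 -0.1197]
[{'at': [0.4435, -0.2681, -0.0017], 'p': 0.85}]
wrist 2056 [ 0.4456 -0.2631  0.0666] [ 0.4447 -0.2641  0.0628]
top 22 [ 0.4416 -0.2581  0.0633] [ 0.4434 -0.2584  0.0661]
[-0.002  -0.0026  0.2354  0.001   0.0001  0.0004]
```

Emit:
{"api": "jog_arm", "payload": {"motion": "75 0 0 .1 0 0 0; 75 0 0 .2 0 0 0; 75 0 0 .236 0 0 0; 75 0 0 .236 0 0 0; 75 0 0 .236 0 0 0"}}

```text
time: 12.5
tool_pos: [0.4451, -0.2693, 0.0271]
tool_rot: [0.002, 0.877, 0.481, 0.001]
contact_force: [0.2, -0.6, 0.5]
gripper_width: 0.752
grasp_force: 0.0
```

Emit:
{"api": "jog_arm", "payload": {"motion": "0 0 0 0 0 0 0; 0 0 0 0 0 0 0; 0 0 0 0 0 0 0; 0 0 0 0 0 0 0; 0 0 0 0 0 0 0"}}

```text
time: 13.12
tool_pos: [0.4449, -0.2691, 0.0273]
tool_rot: [0.002, 0.877, 0.481, 0.001]
contact_force: [-2.0, -0.2, 6.5]
gripper_width: 0.452
grasp_force: 60.9
```

Emit:
{"api": "jog_arm", "payload": {"motion": "0 0 0 -.1 0 0 0; 0 0 0 -.2 0 0 0; 0 0 0 -.3 0 0 0; 0 0 0 -.35 0 0 0; 0 0 0 -.35 0 0 0"}}

```text
time: 13.75
tool_pos: [0.4449, -0.2691, 0.2031]
tool_rot: [0.003, 0.877, 0.481, 0.001]
contact_force: [-0.1, -0.3, -1.3]
gripper_width: 0.449
grasp_force: 64.1
```

```bash
python3 - <<'E'
from look import *
s=state();print(s['time'],s['tool_pos'],s['gripper_width'],s['grasp_force'])
p=s['tool_pos'];f=shot('wrist','w5')
for d in place_of('wrist','bottle_0'):print(d,d['at']-p)
x=np.array([np.cos(1.003),np.sin(1.003)])
for w in([.4616,.2193],[.545,.1661]):print(go([*(np.array(w)-.002*x),.2],1.003))
E
```

```text
13.75 [ 0.4449 -0.2691  0.2031] 0.44856429395496783 64.08992393579013
{'at': [0.6059, -0.1969, 0.0001], 'p': 0.97} [ 0.161   0.0722 -0.203 ]
{'at': [0.4442, -0.2718, 0.1769], 'p': 0.88} [-0.0007 -0.0027 -0.0262]
[ 0.8371 -0.4925 -0.0017 -0.0007 -0.0001  0.0001]
[ 0.837  -0.2947 -0.0019 -0.0007 -0.0001  0.0001]
```

Emit:
{"api": "jog_arm", "payload": {"motion": "0 .1 -.06 0 0 0 0; 0 .2 -.12 0 0 0 0; 0 .3 -.18 0 0 0 0; 0 .4 -.235 0 0 0 0; 0 .42 -.246 0 0 0 0"}}

```text
time: 14.48
tool_pos: [0.4514, -0.0219, 0.1973]
tool_rot: [-0.001, 0.876, 0.483, -0.001]
contact_force: [-0.3, -0.2, 0.1]
gripper_width: 0.448
grasp_force: 63.3
```

Emit:
{"api": "jog_arm", "payload": {"motion": "0 .1 -.06 0 0 0 0; 0 .2 -.12 0 0 0 0; 0 .3 -.18 0 0 0 0; 0 .4 -.235 0 0 0 0; 0 .42 -.246 0 0 0 0"}}

```text
time: 15.1
tool_pos: [0.4611, 0.2201, 0.1978]
tool_rot: [-0.0, 0.876, 0.482, -0.002]
contact_force: [0.0, -0.7, -1.5]
gripper_width: 0.45
grasp_force: 63.3
```

Emit:
{"api": "jog_arm", "payload": {"motion": "0 0 0 .05 0 0 0; 0 0 0 .1 0 0 0; 0 0 0 .15 0 0 0; 0 0 0 .18 0 0 0; 0 0 0 .18 0 0 0"}}

```text
time: 15.72
tool_pos: [0.4609, 0.2173, 0.1079]
tool_rot: [-0.0, 0.877, 0.48, -0.002]
contact_force: [0.5, 0.6, -1.1]
gripper_width: 0.452
grasp_force: 63.3
```

```bash
python3 - <<'E'
from look import *
s=state();print(s['time'],s['tool_pos'],s['gripper_width'],s['grasp_force'])
p=s['tool_pos'];f=shot('wrist','w6')
for t in('bottle_0','well_0'):
    for d in place_of('wrist',t):print(t,d,d['at']-p)
print(go([.4616,.2193,.088],1.003))
E
```

```text
15.725 [0.4609 0.2173 0.1079] 0.451742831447413 63.29605868363956
bottle_0 {'at': [0.4603, 0.2174, 0.0812], 'p': 0.89} [-0.0006  0.0001 -0.0267]
bottle_0 {'at': [0.5263, 0.2344, 0.045], 'p': 0.66} [ 0.0654  0.0171 -0.0629]
well_0 {'at': [0.5397, 0.1651, 0.0728], 'p': 0.69} [ 0.0788 -0.0522 -0.0351]
[ 0.0004 -0.0031  0.0458  0.0008 -0.0008 -0.0001]
```

View pics/w6.png

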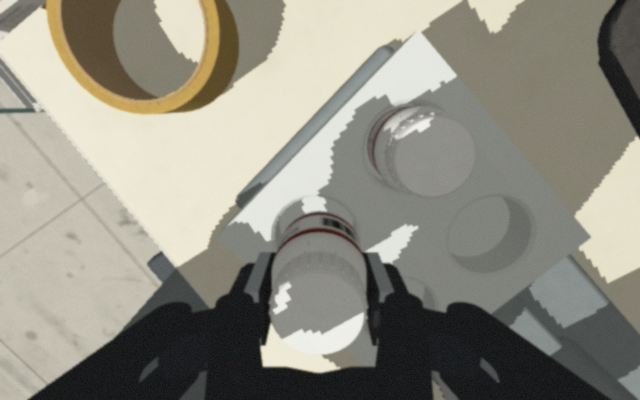

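Bottle 1 stands in its well at (425,150), and the second is above its own well at (315,220). I'll lower it.

Emit:
{"api": "jog_arm", "payload": {"motion": "0 0 -.002 .02 0 0 0; 0 0 -.002 .03 0 0 0; 0 0 -.002 .04 0 0 0; 0 0 -.002 .04 0 0 0; 0 0 -.002 .04 0 0 0"}}

```text
time: 16.5
tool_pos: [0.4612, 0.219, 0.0899]
tool_rot: [0.0, 0.877, 0.481, 0.0]
contact_force: [0.2, -0.2, -0.4]
gripper_width: 0.454
grasp_force: 63.3
```

Emit:
{"api": "jog_arm", "payload": {"motion": "0 0 0 .01 0 0 0; 0 0 0 .02 0 0 0; 0 0 0 .026 0 0 0; 0 0 0 .026 0 0 0; 0 0 0 .026 0 0 0"}}

```text
time: 17.12
tool_pos: [0.4611, 0.2189, 0.0769]
tool_rot: [0.0, 0.877, 0.481, 0.0]
contact_force: [0.2, 0.1, -1.7]
gripper_width: 0.452
grasp_force: 63.3
```

Emit:
{"api": "jog_arm", "payload": {"motion": "50 0 0 0 0 0 0; 60 0 0 0 0 0 0; 70 0 0 0 0 0 0; 75 0 0 0 0 0 0; 75 0 0 0 0 0 0"}}

```text
time: 17.75
tool_pos: [0.4611, 0.2189, 0.0768]
tool_rot: [-0.0, 0.877, 0.481, 0.0]
contact_force: [0.3, 0.7, 0.3]
gripper_width: 0.753
grasp_force: 0.0
```

Emit:
{"api": "jog_arm", "payload": {"motion": "75 0 0 -.06 0 0 0; 75 0 0 -.15 0 0 0; 75 0 0 -.25 0 0 0; 75 0 0 -.25 0 0 0; 75 0 0 -.25 0 0 0"}}

```text
time: 18.38
tool_pos: [0.4608, 0.2188, 0.2014]
tool_rot: [-0.0, 0.877, 0.481, -0.0]
contact_force: [0.2, 0.1, -0.3]
gripper_width: 0.751
grasp_force: 0.0
```

```bash
python3 - <<'E'
from look import *
s=state();print(s['time'],s['tool_pos'],s['gripper_width'],s['contact_force'])
tops(.4616,.2193,.112,('wrist','side'))
print(place_of('wrist','bottle_0'))
print(go([.603,-.198,.199],1.003))
E
```

```text
18.375 [0.4608 0.2188 0.2014] 0.7512508576007063 [ 0.234   0.064  -0.2854]
wrist 1886 [0.4638 0.2235 0.1126] [0.4631 0.2224 0.1085]
side 43 [0.4577 0.2102 0.1091] [0.4596 0.2154 0.1073]
[{'at': [0.5283, 0.2347, 0.0448], 'p': 0.94}, {'at': [0.4606, 0.2162, 0.0482], 'p': 0.79}]
[-0.5489  0.689   0.0014 -0.0015  0.0018  0.0002]
```

Emit:
{"api": "jog_arm", "payload": {"motion": "75 -.07 .09 0 0 0 0; 75 -.14 .18 0 0 0 0; 75 -.21 .26 0 0 0 0; 75 -.275 .344 0 0 0 0; 75 -.275 .344 0 0 0 0"}}

```text
time: 19.15
tool_pos: [0.5321, 0.0077, 0.2002]
tool_rot: [-0.001, 0.878, 0.479, -0.001]
contact_force: [0.3, 0.3, -0.0]
gripper_width: 0.749
grasp_force: 0.0
```

Emit:
{"api": "jog_arm", "payload": {"motion": "75 -.07 .09 0 0 0 0; 75 -.14 .18 0 0 0 0; 75 -.21 .26 0 0 0 0; 75 -.275 .344 0 0 0 0; 75 -.275 .344 0 0 0 0"}}

```text
time: 19.77
tool_pos: [0.6034, -0.1995, 0.2001]
tool_rot: [-0.001, 0.877, 0.48, -0.001]
contact_force: [-0.1, 0.4, -0.6]
gripper_width: 0.75
grasp_force: 0.0
```

Emit:
{"api": "jog_arm", "payload": {"motion": "75 0 0 .06 0 0 0; 75 0 0 .12 0 0 0; 75 0 0 .12 0 0 0; 75 0 0 .12 0 0 0; 75 0 0 .12 0 0 0"}}

```text
time: 20.4
tool_pos: [0.6043, -0.1978, 0.1439]
tool_rot: [0.001, 0.877, 0.481, 0.001]
contact_force: [-0.3, 0.1, 0.8]
gripper_width: 0.75
grasp_force: 0.0
```

```bash
python3 - <<'E'
from look import *
s=state();print(s['time'],s['tool_pos'],s['joint_pos'])
f=shot('wrist','w7');print(place_of('wrist','bottle_0'))
tops(.603,-.198,.066,('wrist','top'))
print(go([.603,-.198,.026],1.003))
E
```

```text
20.4 [ 0.6043 -0.1978  0.1439] [-0.4333  0.1424  1.6663  0.0001  1.3299  0.1336]
[{'at': [0.6086, -0.1944, 0.0008], 'p': 0.74}]
wrist 2086 [ 0.6062 -0.1943  0.0666] [ 0.6053 -0.1958  0.0625]
top 1 [ 0.602  -0.183   0.0662] [ 0.602  -0.183   0.0662]
[-0.0008 -0.0017  0.2337  0.001  -0.0002  0.0002]
```

View pics/w7.png

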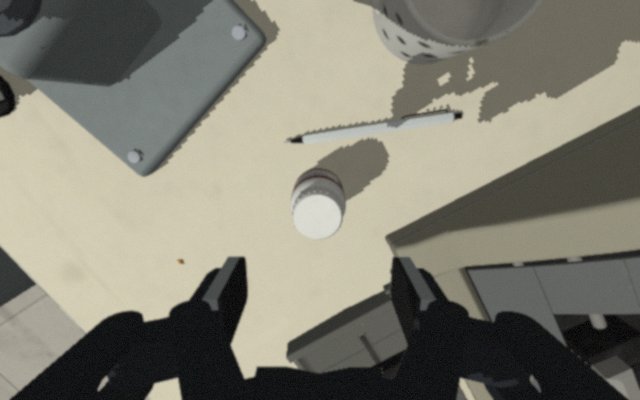

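The bottle is centred ahead of the fingers at (318,205). The printer edge is near the right finger at (390,240), so I'll check the clearance.

```bash
python3 - <<'E'
from look import *
P=pts(grab_frame('wrist'));C=np.array([.6043,-.1978])
x=np.array([np.cos(1.003),np.sin(1.003)]);y=np.array([x[1],-x[0]])
d=P[:,:2]-C;a=d@x;b=d@y
m=(P[:,2]>.015)&(P[:,2]<.13)&(np.hypot(a,b)>.03)
for lo,hi in[(-.06,-.04),(-.04,-.02),(-.02,0),(0,.02),(.02,.04),(.04,.06)]:
    q=m&(a>lo)&(a<hi)&(b>0)&(b<.2);print(lo,hi,q.sum(), np.percentile(b[q],[0,2,10]) if q.sum() else '',np.median(P[q][:,2]) if q.sum() else '')
E
```

```text
-0.06 -0.04 4124 [0.0614 0.0831 0.0989] 0.07686496625243859
-0.04 -0.02 6387 [0.0573 0.0611 0.0721] 0.08177598158764429
-0.02 0 6373 [0.0763 0.081  0.0917] 0.08484996320157606
0 0.02 6580 [0.1116 0.1145 0.1211] 0.0919329832438733
0.02 0.04 5284 [0.1464 0.1487 0.1518] 0.08019718463896024
0.04 0.06 1458 [0.1815 0.183  0.1845] 0.05661174343318218
```

Emit:
{"api": "jog_arm", "payload": {"motion": "75 .001 0 .1 0 0 0; 75 .001 0 .2 0 0 0; 75 .001 0 .234 0 0 0; 75 .001 0 .234 0 0 0; 75 .001 0 .234 0 0 0"}}

```text
time: 21.28
tool_pos: [0.6054, -0.1983, 0.0275]
tool_rot: [0.002, 0.877, 0.481, 0.001]
contact_force: [0.1, -1.1, 0.5]
gripper_width: 0.75
grasp_force: 0.0
```

Emit:
{"api": "jog_arm", "payload": {"motion": "0 0 0 0 0 0 0; 0 0 0 0 0 0 0; 0 0 0 0 0 0 0; 0 0 0 0 0 0 0; 0 0 0 0 0 0 0"}}

```text
time: 21.9
tool_pos: [0.6054, -0.1982, 0.0275]
tool_rot: [0.002, 0.877, 0.481, 0.001]
contact_force: [0.9, 0.5, 5.7]
gripper_width: 0.447
grasp_force: 60.9
```

Emit:
{"api": "jog_arm", "payload": {"motion": "0 0 0 -.1 0 0 0; 0 0 0 -.2 0 0 0; 0 0 0 -.3 0 0 0; 0 0 0 -.35 0 0 0; 0 0 0 -.35 0 0 0"}}

```text
time: 22.52
tool_pos: [0.605, -0.1981, 0.2032]
tool_rot: [0.002, 0.877, 0.481, 0.002]
contact_force: [0.2, -0.2, -1.3]
gripper_width: 0.453
grasp_force: 60.8
```

```bash
python3 - <<'E'
from look import *
s=state();print(s['time'],s['tool_pos'],s['gripper_width'],s['grasp_force'])
p=s['tool_pos'];f=shot('wrist','w8')
for d in place_of('wrist','bottle_0'):print(d,d['at']-p)
x=np.array([np.cos(1.003),np.sin(1.003)])
for w in([.4767,.151],[.545,.1661]):print(go([*(np.array(w)-.001*x),.2],1.003))
E
```

```text
22.525 [ 0.605  -0.1981  0.2032] 0.4531478130707313 60.75486246147193
{'at': [0.6046, -0.1954, 0.1751], 'p': 0.6} [-0.0004  0.0027 -0.0281]
[ 0.4494 -0.5873 -0.0021 -0.001   0.0001  0.0002]
[ 0.5483 -0.4884 -0.0022 -0.001   0.0001  0.0002]
```

Emit:
{"api": "jog_arm", "payload": {"motion": "0 .08 -.07 0 0 0 0; 0 .16 -.14 0 0 0 0; 0 .23 -.21 0 0 0 0; 0 .274 -.244 0 0 0 0; 0 .274 -.244 0 0 0 0"}}

```text
time: 23.25
tool_pos: [0.5728, -0.0145, 0.197]
tool_rot: [-0.001, 0.876, 0.482, -0.002]
contact_force: [-0.6, 0.3, -0.6]
gripper_width: 0.448
grasp_force: 60.8
```

Emit:
{"api": "jog_arm", "payload": {"motion": "0 .08 -.07 0 0 0 0; 0 .16 -.14 0 0 0 0; 0 .23 -.21 0 0 0 0; 0 .274 -.244 0 0 0 0; 0 .274 -.244 0 0 0 0"}}

```text
time: 23.88
tool_pos: [0.5445, 0.1652, 0.1981]
tool_rot: [-0.0, 0.876, 0.482, -0.001]
contact_force: [-1.0, -0.0, -0.5]
gripper_width: 0.453
grasp_force: 60.8
```

Emit:
{"api": "jog_arm", "payload": {"motion": "0 0 0 .05 0 0 0; 0 0 0 .1 0 0 0; 0 0 0 .15 0 0 0; 0 0 0 .18 0 0 0; 0 0 0 .18 0 0 0"}}

```text
time: 24.5
tool_pos: [0.5443, 0.1635, 0.1079]
tool_rot: [-0.0, 0.877, 0.48, -0.002]
contact_force: [0.6, -0.4, -1.4]
gripper_width: 0.454
grasp_force: 60.8
```

```bash
python3 - <<'E'
from look import *
s=state();print(s['time'],s['tool_pos'],s['gripper_width'],s['grasp_force'])
p=s['tool_pos'];f=shot('wrist','w9')
for t in('bottle_0','well_0'):
    for d in place_of('wrist',t):print(t,d,d['at']-p)
x=np.array([np.cos(1.003),np.sin(1.003)])
print(go([*(np.array([.545,.1661])-.001*x),.088],1.003))
E
```

```text
24.5 [0.5443 0.1635 0.1079] 0.45386606568840415 60.80324525479227
bottle_0 {'at': [0.4647, 0.2161, 0.0441], 'p': 0.91} [-0.0796  0.0526 -0.0638]
bottle_0 {'at': [0.5292, 0.2353, 0.0479], 'p': 0.71} [-0.0151  0.0718 -0.06  ]
bottle_0 {'at': [0.5449, 0.166, 0.0801], 'p': 0.63} [ 0.0006  0.0025 -0.0278]
[-0.0005 -0.0036  0.046   0.001  -0.0008 -0.0001]
```

View pics/w9.png

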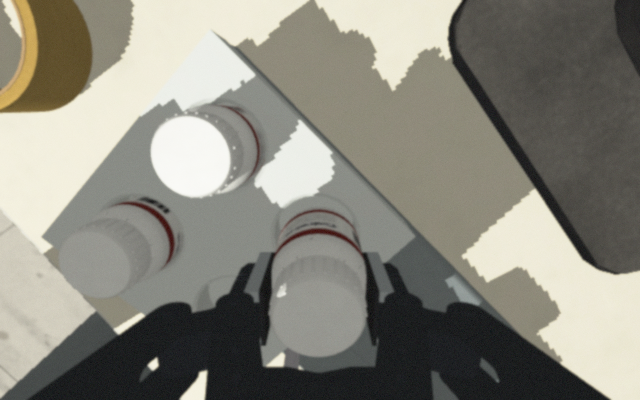

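Two bottles stand in wells at (200,155) and (110,255), and the third is over its well at (315,230).

Emit:
{"api": "jog_arm", "payload": {"motion": "0 0 -.002 .02 0 0 0; 0 0 -.002 .03 0 0 0; 0 0 -.002 .04 0 0 0; 0 0 -.002 .04 0 0 0; 0 0 -.002 .04 0 0 0"}}

```text
time: 25.28
tool_pos: [0.5444, 0.1653, 0.0899]
tool_rot: [0.0, 0.877, 0.481, 0.0]
contact_force: [0.1, 1.1, -0.4]
gripper_width: 0.452
grasp_force: 60.8
```

Emit:
{"api": "jog_arm", "payload": {"motion": "0 0 0 .01 0 0 0; 0 0 0 .02 0 0 0; 0 0 0 .026 0 0 0; 0 0 0 .026 0 0 0; 0 0 0 .026 0 0 0"}}

```text
time: 25.9
tool_pos: [0.5444, 0.1653, 0.0769]
tool_rot: [0.0, 0.877, 0.481, 0.0]
contact_force: [0.6, 0.7, -1.5]
gripper_width: 0.451
grasp_force: 60.8
```

Emit:
{"api": "jog_arm", "payload": {"motion": "50 0 0 0 0 0 0; 60 0 0 0 0 0 0; 70 0 0 0 0 0 0; 75 0 0 0 0 0 0; 75 0 0 0 0 0 0"}}

```text
time: 26.52
tool_pos: [0.5443, 0.1653, 0.0768]
tool_rot: [0.0, 0.877, 0.481, 0.0]
contact_force: [-0.3, 0.1, 0.4]
gripper_width: 0.75
grasp_force: 0.0
```

Emit:
{"api": "jog_arm", "payload": {"motion": "75 0 0 -.06 0 0 0; 75 0 0 -.15 0 0 0; 75 0 0 -.25 0 0 0; 75 0 0 -.25 0 0 0; 75 0 0 -.25 0 0 0"}}

```text
time: 27.15
tool_pos: [0.544, 0.1652, 0.2014]
tool_rot: [-0.0, 0.877, 0.481, -0.0]
contact_force: [-1.0, -0.4, -0.7]
gripper_width: 0.752
grasp_force: 0.0
```

```bash
python3 - <<'E'
from look import *
s=state();print(s['time'],s['tool_pos'],s['gripper_width'],s['contact_force'],s['joint_pos'])
f=shot('wrist','w10')
print(place_of('wrist','bottle_0'))
tops(.545,.1661,.112,('wrist','side'))
grab_frame('top')
for c in('top','side'):
    for t in('crank','knob_grip','park_seat','shaft_seat','bottle_0'):
        for d in place_of(c,t):
            if d['p']>.4:print(c,t,d)
tops(.414,-.383,.064);tops(.345,-.39,.09)
print(go([.414,-.383,.2],.104))
E
```

```text
27.15 [0.544  0.1652 0.2014] 0.7524536766997394 [-0.9566 -0.4172 -0.6662] [ 0.164  -0.0607  1.7763 -0.      1.4264  0.7315]
[{'at': [0.464, 0.2192, 0.0447], 'p': 0.97}, {'at': [0.528, 0.2346, 0.0441], 'p': 0.61}]
wrist 1925 [0.5464 0.1687 0.1127] [0.5454 0.1675 0.1086]
side 46 [0.542  0.1542 0.1088] [0.5431 0.1589 0.1068]
top crank {'at': [0.3965, -0.3738, 0.0088], 'p': 0.65}
top crank {'at': [0.3806, 0.0232, 0.0008], 'p': 0.65}
top knob_grip {'at': [0.3249, -0.3748, 0.0701], 'p': 0.69}
top park_seat {'at': [0.3957, -0.3732, 0.0142], 'p': 0.42}
top shaft_seat {'at': [0.475, 0.1538, 0.0695], 'p': 0.51}
top shaft_seat {'at': [0.5458, -0.0072, 0.1205], 'p': 0.48}
top bottle_0 {'at': [0.3973, -0.3731, 0.0084], 'p': 0.59}
side crank {'at': [0.3951, -0.3723, 0.012], 'p': 0.63}
side knob_grip {'at': [0.3298, -0.3762, 0.0703], 'p': 0.72}
side park_seat {'at': [0.3992, -0.3692, 0.0115], 'p': 0.56}
side shaft_seat {'at': [0.5475, -0.0071, 0.1198], 'p': 0.45}
side bottle_0 {'at': [0.4636, 0.2186, 0.0476], 'p': 0.57}
side bottle_0 {'at': [0.5324, 0.2351, 0.0461], 'p': 0.42}
top 66 [ 0.3949 -0.3738  0.0635] [ 0.4041 -0.3739  0.0641]
side 159 [ 0.395  -0.3802  0.0623] [ 0.3957 -0.3755  0.0596]
top 17 [ 0.3228 -0.3767  0.0863] [ 0.3245 -0.3785  0.0872]
side 61 [ 0.3257 -0.3867  0.0854] [ 0.326  -0.3847  0.0856]
[-1.0647  0.3697  0.0037  0.     -0.      0.5995]
```

The stand has been knocked: the crank is now at (0.3955, -0.374). All three bottles are seated. Moving to the crank.

Emit:
{"api": "jog_arm", "payload": {"motion": "75 -.11 .034 0 0 0 0; 75 -.22 .068 0 0 0 0; 75 -.33 .102 0 0 0 0; 75 -.44 .136 0 0 0 0; 75 -.535 .165 0 0 0 0"}}

```text
time: 28.72
tool_pos: [0.4694, -0.1064, 0.2021]
tool_rot: [0.0, 0.877, 0.481, 0.0]
contact_force: [1.2, 0.2, -0.9]
gripper_width: 0.755
grasp_force: 0.0
```

Emit:
{"api": "jog_arm", "payload": {"motion": "75 -.11 .034 0 0 0 .06; 75 -.22 .068 0 0 0 .12; 75 -.33 .102 0 0 0 .18; 75 -.44 .136 0 0 0 .24; 75 -.535 .165 0 0 0 .3"}}

```text
time: 29.35
tool_pos: [0.395, -0.3766, 0.202]
tool_rot: [0.0, 0.963, 0.271, 0.0]
contact_force: [0.9, 0.5, 0.6]
gripper_width: 0.752
grasp_force: 0.0
```

Emit:
{"api": "jog_arm", "payload": {"motion": "75 0 0 0 0 0 .1; 75 0 0 0 0 0 .2; 75 0 0 0 0 0 .3; 75 0 0 0 0 0 .342; 75 0 0 0 0 0 .342"}}

```text
time: 29.98
tool_pos: [0.3958, -0.3746, 0.2018]
tool_rot: [0.0, 1.0, 0.021, 0.0]
contact_force: [-0.3, 0.1, -0.8]
gripper_width: 0.752
grasp_force: 0.0
```

```bash
python3 - <<'E'
from look import *
s=state();print(s['time'],s['tool_pos'],s['joint_pos'])
f=shot('wrist','w11')
for t in('crank','knob_grip','park_seat'):print(t,place_of('wrist',t)[:1])
P=pts(f);q=P[(np.hypot(P[:,0]-.3955,P[:,1]+.374)<.028)&(abs(P[:,2]-.064)<.005)]
print(len(q),np.median(q,0),cv2.minAreaRect((q[:,:2]*1000).astype(np.float32)))
grab_frame('top')
for t in('crank','knob_grip'):print(t,place_of('top',t)[:1])
print(go([.3955,-.374,.022],.04))
E
```

```text
29.975 [ 0.3958 -0.3746  0.2018] [-0.8944 -0.1191  1.8301 -0.      1.4305  0.6353]
crank [{'at': [0.3952, -0.3757, 0.011], 'p': 0.55}]
knob_grip [{'at': [0.3255, -0.3772, 0.0769], 'p': 0.67}]
park_seat []
1211 [ 0.3995 -0.37    0.0647] ((398.2062683105469, -370.0572204589844), (30.41196060180664, 29.982391357421875), 5.715343952178955)
crank [{'at': [0.397, -0.374, 0.008], 'p': 0.53}]
knob_grip []
[-0.0007 -0.0012  0.3596  0.      0.      0.0004]
```

View pics/w11.png

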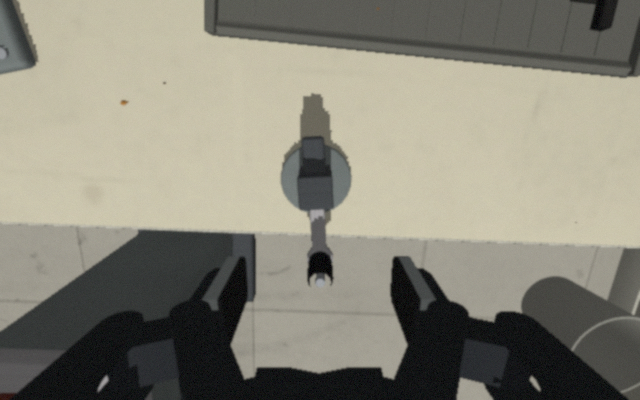

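The wrist view shows the hub at (315,190), the knob at (320,270) and the foot under the hub. All are between the fingers, so I'll go down and grip.

Emit:
{"api": "jog_arm", "payload": {"motion": "75 0 -.004 .1 0 0 0; 75 0 -.004 .2 0 0 0; 75 0 -.004 .3 0 0 0; 75 0 -.004 .36 0 0 0; 75 0 -.004 .36 0 0 0"}}

```text
time: 30.95
tool_pos: [0.3941, -0.3705, 0.0188]
tool_rot: [-0.003, 1.0, 0.02, -0.002]
contact_force: [0.0, 0.4, 1.1]
gripper_width: 0.748
grasp_force: 0.0
```

Emit:
{"api": "jog_arm", "payload": {"motion": "60 0 0 0 0 0 0; 45 0 0 0 0 0 0; 30 0 0 0 0 0 0; 0 0 0 0 0 0 0; 0 0 0 0 0 0 0"}}

```text
time: 31.58
tool_pos: [0.3969, -0.3738, 0.024]
tool_rot: [0.001, 1.0, 0.02, 0.001]
contact_force: [-0.5, 1.0, 6.9]
gripper_width: 0.341
grasp_force: 59.7
```

```bash
python3 - <<'E'
from look import *
s=state();print(s['time'],s['tool_pos'],s['tool_rot'],s['gripper_width'],s['grasp_force'],s['contact_force'])
f=shot('wrist','w12')
for t in('crank','knob_grip'):print(t,place_of('wrist',t)[:1])
E
```

```text
31.575 [ 0.3969 -0.3738  0.024 ] [0.0013 0.9998 0.0202 0.0012] 0.3405454366146874 59.749496430158615 [-0.523   1.0249  6.9444]
crank []
knob_grip []
```

View pics/w12.png

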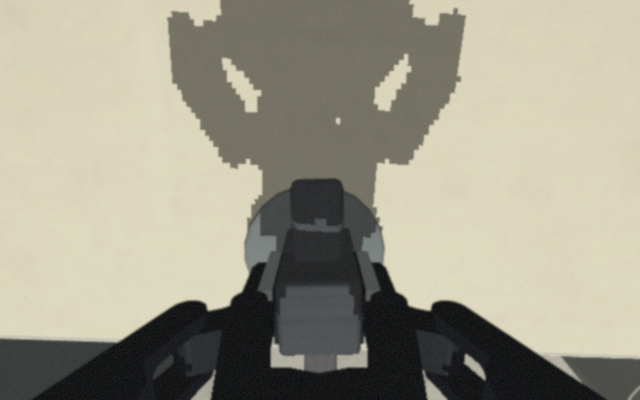

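The hub is gripped squarely at (320,315), and the 29 mm opening is right for the 30 mm hub. I'll lift it and carry it to the shaft.

Emit:
{"api": "jog_arm", "payload": {"motion": "0 0 0 -.05 0 0 0; 0 0 0 -.12 0 0 0; 0 0 0 -.22 0 0 0; 0 0 0 -.32 0 0 0; 0 0 0 -.38 0 0 0"}}

```text
time: 32.35
tool_pos: [0.3962, -0.3731, 0.215]
tool_rot: [0.002, 1.0, 0.02, 0.001]
contact_force: [0.3, -0.3, -2.2]
gripper_width: 0.346
grasp_force: 59.1
```

Emit:
{"api": "jog_arm", "payload": {"motion": "0 .04 -.09 0 0 0 0; 0 .08 -.18 0 0 0 0; 0 .12 -.27 0 0 0 0; 0 .165 -.36 0 0 0 0; 0 .165 -.36 0 0 0 0"}}

```text
time: 32.98
tool_pos: [0.4714, -0.1866, 0.2115]
tool_rot: [-0.0, 1.0, 0.023, -0.0]
contact_force: [-0.9, -0.4, -2.4]
gripper_width: 0.35
grasp_force: 59.7
```

Emit:
{"api": "jog_arm", "payload": {"motion": "0 .04 -.09 0 0 0 -.03; 0 .08 -.18 0 0 0 -.06; 0 .12 -.27 0 0 0 -.09; 0 .165 -.36 0 0 0 -.118; 0 .165 -.36 0 0 0 -.118"}}

```text
time: 33.6
tool_pos: [0.5466, -0.0044, 0.2115]
tool_rot: [-0.0, 0.994, 0.11, -0.0]
contact_force: [0.7, -0.3, -2.1]
gripper_width: 0.35
grasp_force: 60.1
```

```bash
python3 - <<'E'
from look import *
s=state();print(s['time'],s['tool_pos'],s['tool_rot'],s['gripper_width'],s['grasp_force'],s['contact_force'],s['joint_pos'])
p=s['tool_pos']
f=shot('side','s13');grab_frame('top')
for c in('side','top'):
    for t in('crank','knob_grip'):
        for d in place_of(c,t):print(c,t,d,d['at']-p)
tops(p[0],p[1],p[2]+.040,r=.025)
print(go([.548,-.0083,.18],.2176))
E
```

```text
33.6 [ 0.5466 -0.0044  0.2115] [-0.0001  0.9939  0.1103 -0.0002] 0.35014801935747464 60.098676569759846 [ 0.7498 -0.264  -2.0503] [-0.1443 -0.1217  1.8163  0.0001  1.4475  1.2055]
side crank {'at': [0.545, -0.0023, 0.1969], 'p': 0.6} [-0.0016  0.0021 -0.0146]
side knob_grip {'at': [0.4804, -0.0199, 0.2597], 'p': 0.59} [-0.0662 -0.0155  0.0482]
top crank {'at': [0.5468, -0.0047, 0.1979], 'p': 0.64} [ 0.0002 -0.0003 -0.0136]
top knob_grip {'at': [0.5264, 0.0878, -0.0001], 'p': 0.6} [-0.0202  0.0922 -0.2116]
top knob_grip {'at': [0.4771, -0.0227, 0.2575], 'p': 0.55} [-0.0695 -0.0183  0.046 ]
side 45 [ 0.5329 -0.0009  0.2505] [ 0.5349 -0.0084  0.2513]
[ 0.0036  0.0031  0.0637  0.0001 -0.     -0.0013]
```

```bash
python3 -c "
import cv2;i=cv2.imread('pics/s13.png')[130:330,200:440];cv2.imwrite('pics/s13c.png',cv2.resize(i,None,fx=3,fy=3))"
```

```text
(no output)
```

View pics/s13c.png

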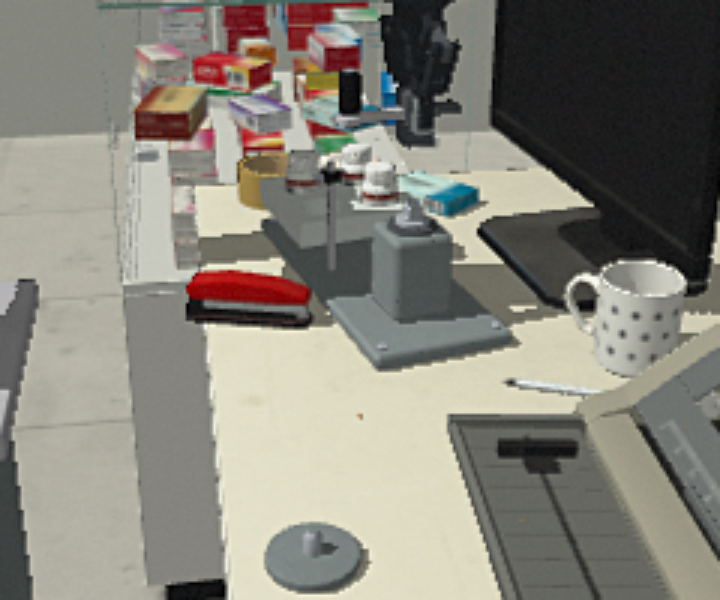

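The crank hangs level above the shaft head, and all three bottles stand in the tray. The empty stand is at the bottom. I'll correct the sideways offset and lower the crank.

Emit:
{"api": "jog_arm", "payload": {"motion": "0 .0026 .0033 .04 0 0 0; 0 .0026 .0033 .08 0 0 0; 0 .0026 .0033 .1 0 0 0; 0 .0026 .0033 .1 0 0 0; 0 .0026 .0033 .1 0 0 0"}}

```text
time: 34.62
tool_pos: [0.5481, -0.0075, 0.1623]
tool_rot: [0.0, 0.994, 0.109, 0.0]
contact_force: [0.3, 0.3, -2.7]
gripper_width: 0.342
grasp_force: 60.1
```

Emit:
{"api": "jog_arm", "payload": {"motion": "0 0 0 .008 0 0 0; 0 0 0 .016 0 0 0; 0 0 0 .024 0 0 0; 0 0 0 .028 0 0 0; 0 0 0 .028 0 0 0"}}

```text
time: 35.25
tool_pos: [0.5476, -0.0075, 0.1475]
tool_rot: [-0.0, 0.994, 0.108, -0.0]
contact_force: [0.3, 0.0, -2.8]
gripper_width: 0.347
grasp_force: 60.1
```

Emit:
{"api": "jog_arm", "payload": {"motion": "0 0 0 .005 0 0 0; 0 0 0 .01 0 0 0; 0 0 0 .015 0 0 0; 0 0 0 .018 0 0 0; 0 0 0 .018 0 0 0"}}

```text
time: 35.88
tool_pos: [0.5477, -0.0075, 0.1386]
tool_rot: [-0.0, 0.994, 0.108, -0.0]
contact_force: [-0.9, 0.2, -1.6]
gripper_width: 0.344
grasp_force: 60.1
```

Emit:
{"api": "jog_arm", "payload": {"motion": "0 0 0 .002 0 0 0; 0 0 0 .004 0 0 0; 0 0 0 .006 0 0 0; 0 0 0 .008 0 0 0; 0 0 0 .008 0 0 0"}}

```text
time: 36.5
tool_pos: [0.5477, -0.0075, 0.1346]
tool_rot: [-0.0, 0.994, 0.108, -0.0]
contact_force: [-1.4, -0.0, -2.9]
gripper_width: 0.345
grasp_force: 60.0
```

Emit:
{"api": "jog_arm", "payload": {"motion": "0 0 0 .002 0 0 0; 0 0 0 .004 0 0 0; 0 0 0 .006 0 0 0; 0 0 0 .006 0 0 0; 0 0 0 .006 0 0 0"}}

```text
time: 37.12
tool_pos: [0.5477, -0.0075, 0.1321]
tool_rot: [0.0, 0.994, 0.108, -0.0]
contact_force: [-3.1, -1.3, 1.2]
gripper_width: 0.343
grasp_force: 60.4
```

Emit:
{"api": "jog_arm", "payload": {"motion": "45 0 0 0 0 0 0; 60 0 0 0 0 0 0; 70 0 0 0 0 0 0; 70 0 0 0 0 0 0; 70 0 0 0 0 0 0"}}

```text
time: 37.75
tool_pos: [0.5478, -0.0075, 0.1318]
tool_rot: [-0.0, 0.994, 0.108, 0.0]
contact_force: [0.7, -0.3, -0.1]
gripper_width: 0.7
grasp_force: 0.0
```

Emit:
{"api": "jog_arm", "payload": {"motion": "70 0 0 -.08 0 0 0; 70 0 0 -.18 0 0 0; 70 0 0 -.24 0 0 0; 70 0 0 -.24 0 0 0; 70 0 0 -.24 0 0 0"}}

```text
time: 38.38
tool_pos: [0.5472, -0.0075, 0.2505]
tool_rot: [-0.0, 0.994, 0.108, -0.001]
contact_force: [0.1, -0.2, 0.4]
gripper_width: 0.699
grasp_force: 0.0
```

```bash
python3 - <<'E'
from look import *
s=state();print(s['time'],s['tool_pos'],s['tool_rot'],s['contact_force'])
f=shot('side','s14');grab_frame('top');g=shot('wrist','w14')
for c in('side','top','wrist'):
    for t in('crank','knob_grip','shaft_seat','pointer_tip','tray_rim'):
        for d in place_of(c,t)[:2]:print(c,t,d)
tops(.547,-.0085,.172,r=.025);tops(.479,-.0235,.198,('top','side','wrist'),r=.025)
print(go([.479,-.0235,.25],.2176))
E
```

```text
38.375 [ 0.5472 -0.0075  0.2505] [-0.0002  0.9941  0.1084 -0.0008] [ 0.148  -0.203   0.3956]
side crank {'at': [0.5477, -0.0063, 0.1195], 'p': 0.9}
side knob_grip {'at': [0.4809, -0.024, 0.1847], 'p': 0.92}
side shaft_seat {'at': [0.3777, 0.0227, -0.0037], 'p': 0.31}
side pointer_tip {'at': [0.4683, 0.1083, 0.1233], 'p': 0.61}
side pointer_tip {'at': [0.5226, 0.0874, -0.0012], 'p': 0.28}
side tray_rim {'at': [0.4758, 0.112, 0.0712], 'p': 0.77}
side tray_rim {'at': [0.4386, 0.3695, 0.0025], 'p': 0.7}
top crank {'at': [0.5468, -0.0065, 0.114], 'p': 0.43}
top crank {'at': [0.3973, -0.3719, -0.0004], 'p': 0.16}
top knob_grip {'at': [0.4784, -0.0222, 0.1793], 'p': 0.5}
top tray_rim {'at': [0.4741, 0.1109, 0.0696], 'p': 0.62}
wrist crank {'at': [0.5461, -0.007, 0.1177], 'p': 0.69}
wrist knob_grip {'at': [0.4791, -0.0228, 0.1825], 'p': 0.87}
wrist knob_grip {'at': [0.5482, 0.1684, 0.0474], 'p': 0.67}
wrist shaft_seat {'at': [0.382, 0.0219, -0.0005], 'p': 0.66}
wrist pointer_tip {'at': [0.4722, 0.1053, 0.1308], 'p': 0.66}
wrist pointer_tip {'at': [0.4011, -0.3693, 0.0086], 'p': 0.55}
wrist tray_rim {'at': [0.4755, 0.111, 0.0719], 'p': 0.8}
top 22 [ 0.5355 -0.0086  0.1714] [ 0.5343 -0.012   0.1698]
side 67 [ 0.5453 -0.0178  0.1689] [ 0.5455 -0.0121  0.1672]
top 13 [ 0.4788 -0.0255  0.1958] [ 0.4817 -0.0255  0.1976]
side 31 [ 0.4766 -0.0324  0.1921] [ 0.4776 -0.03    0.1929]
wrist 626 [ 0.4867 -0.0213  0.1955] [ 0.4837 -0.0222  0.1947]
[-0.1411  0.0015  0.0037  0.     -0.     -0.0002]
```

View pics/w14.png

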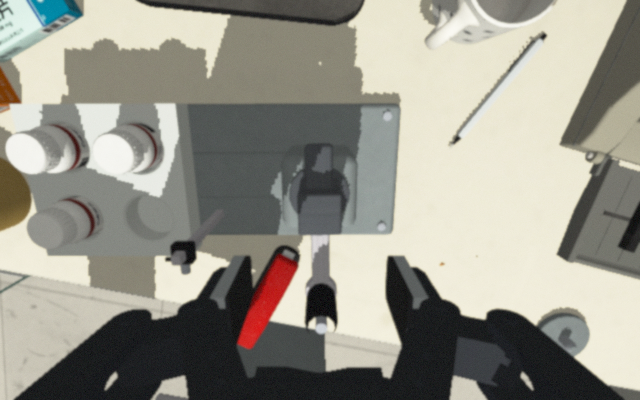

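The crank is seated on the shaft, with underside and knob heights as expected. The knob shows at (320,310) between the fingers and the pointer at (180,255). I'll take the knob.

Emit:
{"api": "jog_arm", "payload": {"motion": "55 -.07 0 0 0 0 0; 55 -.141 0 0 0 0 0; 55 -.141 0 .06 0 0 0; 55 -.141 0 .12 0 0 0; 55 -.141 0 .12 0 0 0"}}

```text
time: 40.15
tool_pos: [0.4771, -0.0224, 0.1892]
tool_rot: [-0.001, 0.994, 0.108, -0.003]
contact_force: [-0.0, -0.4, 0.2]
gripper_width: 0.551
grasp_force: 0.0
```

Emit:
{"api": "jog_arm", "payload": {"motion": "55 0 0 .03 0 0 0; 55 0 0 .058 0 0 0; 55 0 0 .058 0 0 0; 55 0 0 .058 0 0 0; 55 0 0 .058 0 0 0"}}

```text
time: 40.78
tool_pos: [0.4793, -0.0228, 0.1635]
tool_rot: [0.0, 0.994, 0.108, 0.001]
contact_force: [0.3, 0.3, 0.7]
gripper_width: 0.549
grasp_force: 0.0
```

```bash
python3 - <<'E'
from look import *
s=state();print(s['time'],s['tool_pos'],s['contact_force'])
f=shot('wrist','w15');grab_frame('side')
for c in('wrist','side'):
  for t in('knob_grip','crank','pointer_tip'):print(c,t,place_of(c,t)[:1])
print(go([.4788,-.0228,.162],.2176))
E
```

```text
40.775 [ 0.4793 -0.0228  0.1635] [0.3331 0.3121 0.691 ]
wrist knob_grip [{'at': [0.4799, -0.0245, 0.1822], 'p': 0.97}]
wrist crank [{'at': [0.5464, -0.0084, 0.1181], 'p': 0.8}]
wrist pointer_tip [{'at': [0.4695, 0.1089, 0.1283], 'p': 0.86}]
side knob_grip [{'at': [0.4798, -0.0232, 0.1849], 'p': 0.86}]
side crank [{'at': [0.5456, -0.0043, 0.1204], 'p': 0.77}]
side pointer_tip [{'at': [0.4699, 0.1082, 0.1248], 'p': 0.54}]
[-0.0003  0.0001  0.0017  0.     -0.0001 -0.0002]
```

Aligned with the knob. I'll grip it and wind the first 120°.

Emit:
{"api": "jog_arm", "payload": {"motion": "0 0 0 0 0 0 0; 0 0 0 0 0 0 0; 0 0 0 0 0 0 0; 0 0 0 0 0 0 0; 0 0 0 0 0 0 0"}}

```text
time: 41.8
tool_pos: [0.4789, -0.0228, 0.1629]
tool_rot: [0.0, 0.994, 0.108, -0.0]
contact_force: [-1.7, 0.0, 1.4]
gripper_width: 0.247
grasp_force: 58.6
```

Emit:
{"api": "jog_arm", "payload": {"motion": "0 .0121 -.0569 0 0 0 0; 0 .0463 -.104 0 0 0 0; 0 .0967 -.1331 0 0 0 0; 0 .1546 -.1392 0 0 0 0; 0 .21 -.1212 0 0 0 0"}}

```text
time: 42.42
tool_pos: [0.5683, 0.0594, 0.1624]
tool_rot: [0.001, 0.994, 0.109, -0.001]
contact_force: [-4.3, -6.9, 0.0]
gripper_width: 0.248
grasp_force: 59.6
```

```bash
python3 - <<'E'
from look import *
s=state();print(s['time'],s['tool_pos'],s['contact_force'],s['gripper_width'])
f=grab_frame('side')
for t in('knob_grip','crank','pointer_tip','tray_rim','well_0'):print(t,place_of('side',t)[:2])
E
```

```text
42.425 [0.5683 0.0594 0.1624] [-4.2563 -6.9188  0.0138] 0.2483884631364147
knob_grip [{'at': [0.5697, 0.0608, 0.1819], 'p': 0.83}, {'at': [0.4666, 0.2177, 0.0486], 'p': 0.27}]
crank [{'at': [0.5436, -0.0053, 0.1209], 'p': 0.62}]
pointer_tip [{'at': [0.4717, 0.1078, 0.1256], 'p': 0.38}]
tray_rim [{'at': [0.472, 0.108, 0.0779], 'p': 0.77}]
well_0 [{'at': [0.5306, 0.2345, 0.0767], 'p': 0.82}, {'at': [0.4759, 0.145, 0.0789], 'p': 0.81}]
```

Emit:
{"api": "jog_arm", "payload": {"motion": "0 .0433 .0389 0 0 0 0; 0 .0669 .0921 0 0 0 0; 0 .0669 .1503 0 0 0 0; 0 .0433 .2035 0 0 0 0; 0 0 .2424 0 0 0 0"}}

```text
time: 43.35
tool_pos: [0.5943, -0.0586, 0.1629]
tool_rot: [-0.002, 0.994, 0.108, 0.001]
contact_force: [-1.0, 4.4, -0.9]
gripper_width: 0.252
grasp_force: 59.7
```

Emit:
{"api": "jog_arm", "payload": {"motion": "0 -.0554 .018 0 0 0 0; 0 -.1133 .0119 0 0 0 0; 0 -.1637 -.0172 0 0 0 0; 0 -.1979 -.0643 0 0 0 0; 0 -.21 -.1212 0 0 0 0"}}

```text
time: 43.98
tool_pos: [0.4775, -0.0233, 0.1631]
tool_rot: [0.001, 0.994, 0.108, 0.0]
contact_force: [7.5, -1.2, -4.9]
gripper_width: 0.249
grasp_force: 59.4
```

Emit:
{"api": "jog_arm", "payload": {"motion": "0 .0121 -.0569 0 0 0 0; 0 .0463 -.104 0 0 0 0; 0 .0967 -.1331 0 0 0 0; 0 .1546 -.1392 0 0 0 0; 0 .21 -.1212 0 0 0 0"}}

```text
time: 44.6
tool_pos: [0.5672, 0.0597, 0.1625]
tool_rot: [0.0, 0.994, 0.109, -0.001]
contact_force: [-5.3, -6.4, -1.0]
gripper_width: 0.245
grasp_force: 60.0
```

```bash
python3 - <<'E'
from look import *
s=state();print(s['time'],s['tool_pos'],s['contact_force'],s['gripper_width'])
f=grab_frame('side')
for t in('knob_grip','crank','pointer_tip','tray_rim','well_0'):print(t,place_of('side',t)[:2])
E
```

```text
44.6 [0.5672 0.0597 0.1625] [-5.2772 -6.3509 -0.989 ] 0.24467924901316682
knob_grip [{'at': [0.5683, 0.0603, 0.1801], 'p': 0.63}, {'at': [0.3981, -0.3691, 0.0126], 'p': 0.53}]
crank [{'at': [0.5452, -0.0077, 0.1213], 'p': 0.73}]
pointer_tip [{'at': [0.4664, 0.1066, 0.1253], 'p': 0.56}, {'at': [0.535, 0.2366, 0.062], 'p': 0.24}]
tray_rim [{'at': [0.4724, 0.1092, 0.0869], 'p': 0.72}, {'at': [0.3787, 0.0207, -0.0001], 'p': 0.23}]
well_0 [{'at': [0.5478, 0.1684, 0.0858], 'p': 0.9}, {'at': [0.5296, 0.2365, 0.0882], 'p': 0.81}]
```

Emit:
{"api": "jog_arm", "payload": {"motion": "0 .0433 .0389 0 0 0 0; 0 .0669 .0921 0 0 0 0; 0 .0669 .1503 0 0 0 0; 0 .0433 .2035 0 0 0 0; 0 0 .2424 0 0 0 0"}}

```text
time: 45.52
tool_pos: [0.5942, -0.0586, 0.163]
tool_rot: [-0.002, 0.994, 0.108, 0.001]
contact_force: [-1.2, 4.9, -1.0]
gripper_width: 0.252
grasp_force: 60.1
```

Emit:
{"api": "jog_arm", "payload": {"motion": "0 -.0554 .018 0 0 0 0; 0 -.1133 .0119 0 0 0 0; 0 -.1637 -.0172 0 0 0 0; 0 -.1979 -.0643 0 0 0 0; 0 -.21 -.1212 0 0 0 0"}}

```text
time: 46.15
tool_pos: [0.4774, -0.0231, 0.1631]
tool_rot: [0.001, 0.994, 0.108, 0.001]
contact_force: [6.8, -1.5, -4.5]
gripper_width: 0.248
grasp_force: 59.7
```

Emit:
{"api": "jog_arm", "payload": {"motion": "0 .0121 -.0569 0 0 0 0; 0 .0463 -.104 0 0 0 0; 0 .0967 -.1331 0 0 0 0; 0 .1546 -.1392 0 0 0 0; 0 .21 -.1212 0 0 0 0"}}

```text
time: 46.78
tool_pos: [0.5671, 0.0597, 0.1625]
tool_rot: [0.0, 0.994, 0.109, -0.001]
contact_force: [-4.2, -7.8, -0.8]
gripper_width: 0.249
grasp_force: 60.3
```

Emit:
{"api": "jog_arm", "payload": {"motion": "0 .0433 .0389 0 0 0 0; 0 .0669 .0921 0 0 0 0; 0 .0669 .1503 0 0 0 0; 0 .0433 .2035 0 0 0 0; 0 0 .2424 0 0 0 0"}}

```text
time: 47.4
tool_pos: [0.5943, -0.0585, 0.1631]
tool_rot: [-0.002, 0.994, 0.108, 0.001]
contact_force: [-0.6, 4.5, -1.6]
gripper_width: 0.251
grasp_force: 60.5
```

Emit:
{"api": "jog_arm", "payload": {"motion": "0 -.0554 .018 0 0 0 0; 0 -.1133 .0119 0 0 0 0; 0 -.1637 -.0172 0 0 0 0; 0 -.1979 -.0643 0 0 0 0; 0 -.21 -.1212 0 0 0 0"}}

```text
time: 48.02
tool_pos: [0.4774, -0.0231, 0.1631]
tool_rot: [0.001, 0.994, 0.108, 0.001]
contact_force: [8.0, -1.2, -4.5]
gripper_width: 0.253
grasp_force: 60.0
```

```bash
python3 - <<'E'
from look import *
s=state();print(s['time'],s['tool_pos'],s['contact_force'],s['gripper_width'])
f=shot('side','s16');grab_frame('top');
for c in('side','top'):
  for t in('knob_grip','crank','pointer_tip','tray_rim','well_0'):print(t,place_of(c,t)[:2])
E
```

```text
48.025 [ 0.4774 -0.0231  0.1631] [ 7.9984 -1.1762 -4.5108] 0.2526970677617008
knob_grip [{'at': [0.4808, -0.0208, 0.1801], 'p': 0.68}, {'at': [0.5481, -0.0058, 0.1195], 'p': 0.58}]
crank [{'at': [0.5467, -0.0073, 0.1231], 'p': 0.66}]
pointer_tip [{'at': [0.4385, 0.3745, 0.0042], 'p': 0.63}, {'at': [0.4705, 0.1083, 0.1244], 'p': 0.49}]
tray_rim [{'at': [0.4692, 0.11, 0.1093], 'p': 0.81}]
well_0 [{'at': [0.4593, 0.2223, 0.1065], 'p': 0.87}, {'at': [0.4752, 0.1476, 0.107], 'p': 0.86}]
knob_grip []
crank [{'at': [0.5461, -0.007, 0.1138], 'p': 0.46}]
pointer_tip [{'at': [0.4688, 0.1046, 0.1291], 'p': 0.36}, {'at': [0.5447, -0.0081, 0.1157], 'p': 0.19}]
tray_rim [{'at': [0.4741, 0.1095, 0.1053], 'p': 0.83}]
well_0 [{'at': [0.5446, 0.166, 0.1037], 'p': 0.85}, {'at': [0.5288, 0.2365, 0.1067], 'p': 0.73}]
```

Emit:
{"api": "jog_arm", "payload": {"motion": "0 .0121 -.0569 0 0 0 0; 0 .0463 -.104 0 0 0 0; 0 .0967 -.1331 0 0 0 0; 0 .1546 -.1392 0 0 0 0; 0 .21 -.1212 0 0 0 0"}}

```text
time: 49.25
tool_pos: [0.5689, 0.0591, 0.1625]
tool_rot: [0.0, 0.994, 0.109, -0.001]
contact_force: [-5.0, -6.7, -0.9]
gripper_width: 0.248
grasp_force: 60.6
```

Emit:
{"api": "jog_arm", "payload": {"motion": "0 .0433 .0389 0 0 0 0; 0 .0669 .0921 0 0 0 0; 0 .0669 .1503 0 0 0 0; 0 .0433 .2035 0 0 0 0; 0 0 .2424 0 0 0 0"}}

```text
time: 49.88
tool_pos: [0.5945, -0.0592, 0.1622]
tool_rot: [-0.003, 0.994, 0.108, -0.0]
contact_force: [-4.1, 8.1, 0.3]
gripper_width: 0.249
grasp_force: 60.6
```

Emit:
{"api": "jog_arm", "payload": {"motion": "0 -.0554 .018 0 0 0 0; 0 -.1133 .0119 0 0 0 0; 0 -.1637 -.0172 0 0 0 0; 0 -.1979 -.0643 0 0 0 0; 0 -.21 -.1212 0 0 0 0"}}

```text
time: 50.5
tool_pos: [0.478, -0.0247, 0.1632]
tool_rot: [0.002, 0.994, 0.107, -0.001]
contact_force: [2.4, -2.7, -0.6]
gripper_width: 0.25
grasp_force: 60.4
```

```bash
python3 - <<'E'
from look import *
s=state();print(s['time'],s['tool_pos'],s['contact_force'],s['gripper_width'])
f=shot('side','s17');w=shot('wrist','w17');grab_frame('top')
for c in('side','wrist','top'):
  for t in('crank','pointer_tip','tray_rim','well_0'):print(c,t,place_of(c,t)[:2])
for c,F in(('side',f),('wrist',w)):
    P=pts(F);q=P[(np.hypot(P[:,0]-.503,P[:,1]-.193)<.1)&(abs(P[:,2]-.118)<.006)];print(c,'tray',len(q),np.median(q,0))
    q=P[(np.hypot(P[:,0]-.474,P[:,1]-.1)<.03)&(P[:,2]>.11)];print('post',len(q));print(np.histogram(q[:,2],bins=np.arange(.11,.16,.004)))
    M=F['world_from_camera']; p=np.linalg.inv(M)@np.array([.469,.108,.127,1]);K=F['intrinsics'];print('pix',K[0,0]*p[0]/-p[2]+K[0,2],-K[1,1]*p[1]/-p[2]+K[1,2],-p[2],K[0,0])
a=cv2.imread('pics/s17.png')[180:230,280:340];b=cv2.imread('pics/w17.png')
cv2.imwrite('pics/c17.png',np.vstack([cv2.resize(a,(480,400),interpolation=cv2.INTER_NEAREST)]))
E
```

```text
50.5 [ 0.478  -0.0247  0.1632] [ 2.3824 -2.7096 -0.631 ] 0.24959835995435783
side crank [{'at': [0.547, -0.0074, 0.1191], 'p': 0.74}, {'at': [0.5481, 0.1665, 0.0929], 'p': 0.42}]
side pointer_tip [{'at': [0.5216, 0.0899, -0.0008], 'p': 0.64}, {'at': [0.4705, 0.1096, 0.1253], 'p': 0.42}]
side tray_rim [{'at': [0.4732, 0.1096, 0.1199], 'p': 0.96}]
side well_0 [{'at': [0.5482, 0.1662, 0.116], 'p': 0.95}, {'at': [0.5338, 0.2352, 0.116], 'p': 0.79}]
wrist crank [{'at': [0.5482, -0.0117, 0.1196], 'p': 0.84}]
wrist pointer_tip [{'at': [0.4683, 0.1052, 0.1291], 'p': 0.82}]
wrist tray_rim [{'at': [0.475, 0.1071, 0.1198], 'p': 0.58}]
wrist well_0 [{'at': [0.4701, 0.1495, 0.1165], 'p': 0.7}]
top crank [{'at': [0.5464, -0.0102, 0.1168], 'p': 0.62}]
top pointer_tip [{'at': [0.4725, 0.107, 0.1303], 'p': 0.42}]
top tray_rim [{'at': [0.4769, 0.1098, 0.1179], 'p': 0.92}]
top well_0 [{'at': [0.4757, 0.1526, 0.1188], 'p': 0.8}, {'at': [0.4599, 0.2206, 0.1181], 'p': 0.78}]
side tray 282 [0.4649 0.1725 0.1165]
post 61
(array([13, 17,  2,  6,  7,  9,  3,  2,  2,  0,  0,  0]), array([0.11 , 0.114, 0.118, 0.122, 0.126, 0.13 , 0.134, 0.138, 0.142,
       0.146, 0.15 , 0.154, 0.158]))
pix 307.2068874785314 186.8900404274061 1.2449975001346618 380.7967396242308
wrist tray 15304 [0.513  0.1341 0.1192]
post 4519
(array([ 235,  335, 2032,   22,  192,  416,  829,  104,  136,  218,    0,
          0]), array([0.11 , 0.114, 0.118, 0.122, 0.126, 0.13 , 0.134, 0.138, 0.142,
       0.146, 0.15 , 0.154, 0.158]))
pix 87.416853926698 208.25745603899676 0.18730672436077728 340.3103180335251
```

View pics/w17.png

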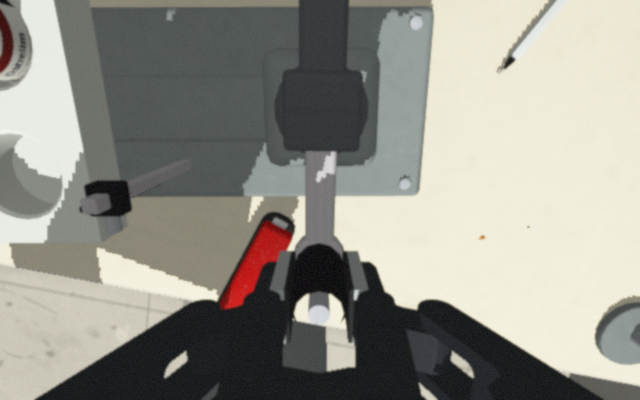

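```bash
python3 - <<'E'
from look import *
f=grab_frame('wrist');z=f['range_z'];K=f['intrinsics'];M=f['world_from_camera']
v,u=np.indices(z.shape);p=np.stack([(u-K[0,2])/K[0,0]*z,-(v-K[1,2])/K[1,1]*z,-z,np.ones_like(z)],-1)@M.T
print((p[186:236:3,72:140:4,2]*1000).round().astype(int))
print(f['color'][186:236:3,72:140:4].mean(-1).astype(int))
for d in cut_out('wrist','pointer_tip')[:1]:
    m=d['pixels'];vv,uu=np.nonzero(m);print(d['p'],m.sum(),uu.min(),uu.max(),vv.min(),vv.max())
E
```

```text
[[119 120 136 136 135 138 136 306 136 136 136 131 128 125 113 110 105]
 [120 121 135 136 137 136 135 136 136 135 136 132 130 126 114 110 105]
 [120 119 119 135 136 136 135 136 137 135 136 133 129 127 114 110 107]
 [119 119 118 136 139 140 139 139 137 135 136 134 131 128 115 111  18]
 [120 119 145 145 144 145 142 140 137 136 136 134 132 128   1   2   1]
 [120 147 147 147 147 146 144 141 138 136 135 135 132 129   1   1   0]
 [119 120 146 147 146 146 143 140 137 137 136 136 132 130   0   1   1]
 [120 132 147 146 148 146 145 141 139 134 136 136 133 128   1   1   1]
 [119 131 147 146 147 148 144 142 136 137 136 135 133 129   0   0   1]
 [120 119 147 147 148 147 136 136 136 136 136 135 133   1   2   0   1]
 [120 119 121 119 136 135 135 135 136 136 136 135  94   0   1   1   2]
 [118 118 120 119 120 119 117 133 134 134 131 130  93   1   1   1   0]
 [118 118 119 119 119 119 117 114 135 134 133 131  94   0   3  -1   1]
 [119 120 119 119 120 120 119 114 133 135 131 131  96  90   1   1   1]
 [120 120 120 119 120 119 119 116 134 134 133 132  95   0   0   0   1]
 [119 120 119 118 120 120 119 115 1
[... 640 characters left out ...]
93  20  22  17  15  23 100 130 132]
 [137  72 112 111 114 107  95  89  47  21  29  18   3  19 112 130 134]
 [136 122 118 113 101 105  63  24  18  13  26  18  30 107 131 132 132]
 [135 135 135 134  88  78  67  64  66  63  56  58 104 127 130 132 128]
 [138 134 134 134 135 132 109 105 109 106 100  93 107 125 129 133 133]
 [135 133 136 134 135 135 112 105 109 104 101  95 110 120 133 130 134]
 [136 136 136 139 139 136 111 110 112 109 102  91 112 116 133 131 133]
 [132 135 135 134 133 136 115 107 107 109 102  92 112 129 129 131 129]
 [135 135 137 135 135 136 118 109 105 109 103 106 130 131 130 130 130]
 [133 137 134 137 136 133 125 108 112 111 119 132 131 130 132 131 131]]
0.72 1354 80 127 181 233
```

Emit:
{"api": "jog_arm", "payload": {"motion": "0 .0121 -.0569 0 0 0 0; 0 .0463 -.104 0 0 0 0; 0 .0967 -.1331 0 0 0 0; 0 .1546 -.1392 0 0 0 0; 0 .21 -.1212 0 0 0 0"}}

```text
time: 51.98
tool_pos: [0.5692, 0.059, 0.1625]
tool_rot: [0.0, 0.994, 0.109, -0.001]
contact_force: [-4.7, -6.8, 0.2]
gripper_width: 0.249
grasp_force: 60.6
```

Emit:
{"api": "jog_arm", "payload": {"motion": "0 .0433 .0389 0 0 0 0; 0 .0669 .0921 0 0 0 0; 0 .0669 .1503 0 0 0 0; 0 .0433 .2035 0 0 0 0; 0 0 .2424 0 0 0 0"}}

```text
time: 52.6
tool_pos: [0.5946, -0.0592, 0.162]
tool_rot: [-0.003, 0.994, 0.108, -0.001]
contact_force: [-3.8, 8.1, 1.6]
gripper_width: 0.251
grasp_force: 60.8
```

Emit:
{"api": "jog_arm", "payload": {"motion": "0 0 0 0 0 0 0; 30 0 0 0 0 0 0; 45 0 0 0 0 0 0; 45 0 0 0 0 0 0; 45 0 0 0 0 0 0"}}

```text
time: 53.22
tool_pos: [0.5947, -0.0592, 0.1628]
tool_rot: [0.0, 0.994, 0.109, 0.0]
contact_force: [-0.2, -0.0, 0.5]
gripper_width: 0.451
grasp_force: 0.0
```

Emit:
{"api": "jog_arm", "payload": {"motion": "45 0 0 -.1 0 0 0; 45 0 0 -.2 0 0 0; 45 0 0 -.2 0 0 0; 45 0 0 -.2 0 0 0; 45 0 0 -.2 0 0 0"}}

```text
time: 53.85
tool_pos: [0.5936, -0.059, 0.2605]
tool_rot: [-0.001, 0.994, 0.108, -0.002]
contact_force: [0.1, -0.5, 0.6]
gripper_width: 0.452
grasp_force: 0.0
```

```bash
python3 - <<'E'
from look import *
s=state();print(s['time'],s['tool_pos'],s['contact_force'],s['gripper_width'])
f=shot('side','s18');w=shot('wrist','w18');grab_frame('top')
T=np.eye(4);T[:3,:3]=Rt(s['tool_rot']).as_matrix();T[:3,3]=s['tool_pos'];print(np.linalg.inv(T)@w['world_from_camera'])
for c in('side','wrist','top'):
  for t in('crank','knob_grip','pointer_tip','tray_rim'):print(c,t,place_of(c,t)[:2])
P=pts(w);q=P[(np.hypot(P[:,0]-.503,P[:,1]-.193)<.1)&(abs(P[:,2]-.126)<.006)];print('tray',len(q),np.median(q,0) if len(q) else 0)
E
```

```text
53.85 [ 0.5936 -0.059   0.2605] [ 0.1413 -0.4607  0.5512] 0.45212731887266816
[[ 0.0003  0.9587  0.2845  0.074 ]
 [ 1.     -0.0004  0.0004 -0.0009]
 [ 0.0005  0.2845 -0.9587 -0.1434]
 [ 0.      0.      0.      1.    ]]
side crank [{'at': [0.5476, -0.009, 0.1199], 'p': 0.72}]
side knob_grip [{'at': [0.5942, -0.0563, 0.1825], 'p': 0.61}]
side pointer_tip [{'at': [0.4694, 0.1081, 0.1236], 'p': 0.6}]
side tray_rim [{'at': [0.4711, 0.1103, 0.1258], 'p': 0.96}]
wrist crank [{'at': [0.5454, -0.0057, 0.1162], 'p': 0.82}]
wrist knob_grip [{'at': [0.5938, -0.0606, 0.1832], 'p': 0.61}]
wrist pointer_tip [{'at': [0.4687, 0.1056, 0.1292], 'p': 0.71}]
wrist tray_rim [{'at': [0.4755, 0.1054, 0.1253], 'p': 0.64}]
top crank [{'at': [0.5215, 0.0895, -0.0009], 'p': 0.66}, {'at': [0.5447, -0.0089, 0.1153], 'p': 0.63}]
top knob_grip [{'at': [0.5941, -0.0584, 0.1782], 'p': 0.4}, {'at': [0.4648, 0.22, 0.1238], 'p': 0.39}]
top pointer_tip [{'at': [0.4677, 0.1059, 0.1291], 'p': 0.55}]
top tray_rim [{'at': [0.4752, 0.1079, 0.1248], 'p': 0.75}, {'at': [0.5295, 0.2336, 0.1012], 'p': 0.4}]
tray 11776 [0.5038 0.1569 0.1273]
```

```bash
python3 - <<'E'
import cv2,numpy as np
a=cv2.imread('pics/s18.png')[172:212,285:335]
b=cv2.imread('pics/w18.png')
cv2.imwrite('pics/c18.png',np.hstack([cv2.resize(a,(375,300),interpolation=cv2.INTER_CUBIC),cv2.resize(b[:,:],(425,300))]))
E
```

```text
(no output)
```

View pics/c18.png

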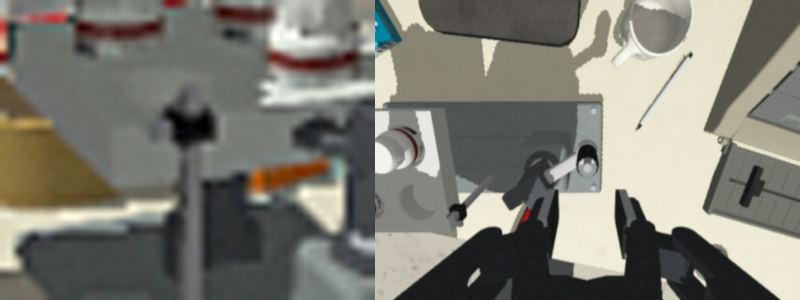

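The side crop shows the pointer clamp just above the tray's front edge. Combining the estimates, the tip is at about 0.128 and the tray at about 0.1267. I'll wind another 45° (1.5 mm).

Emit:
{"api": "jog_arm", "payload": {"motion": "45 0 0 .1 0 0 0; 45 0 0 .18 0 0 0; 45 0 0 .2 0 0 0; 45 0 0 .2 0 0 0; 45 0 0 .2 0 0 0"}}

```text
time: 55.22
tool_pos: [0.5959, -0.0596, 0.1654]
tool_rot: [0.001, 0.994, 0.108, 0.002]
contact_force: [-0.2, -0.6, -0.4]
gripper_width: 0.449
grasp_force: 0.0
```

Emit:
{"api": "jog_arm", "payload": {"motion": "0 0 0 0 0 0 0; 0 0 0 0 0 0 0; 0 0 0 0 0 0 0; 0 0 0 0 0 0 0; 0 0 0 0 0 0 0"}}

```text
time: 55.85
tool_pos: [0.5959, -0.0595, 0.1649]
tool_rot: [0.001, 0.994, 0.108, 0.002]
contact_force: [1.5, -0.9, 6.8]
gripper_width: 0.247
grasp_force: 58.8
```

Emit:
{"api": "jog_arm", "payload": {"motion": "0 -.027 .012 0 0 0 0; 0 -.0554 .018 0 0 0 0; 0 -.08 .017 0 0 0 0; 0 -.1062 .014 0 0 0 0; 0 -.1062 .014 0 0 0 0"}}

```text
time: 56.48
tool_pos: [0.5448, -0.078, 0.1648]
tool_rot: [0.001, 0.994, 0.108, 0.002]
contact_force: [0.1, -1.2, 6.5]
gripper_width: 0.244
grasp_force: 59.1
```

Emit:
{"api": "jog_arm", "payload": {"motion": "0 0 0 0 0 0 0; 30 0 0 0 0 0 0; 45 0 0 0 0 0 0; 45 0 0 0 0 0 0; 45 0 0 0 0 0 0"}}

```text
time: 57.1
tool_pos: [0.5439, -0.0775, 0.1623]
tool_rot: [-0.0, 0.994, 0.108, -0.0]
contact_force: [0.4, 0.1, -0.6]
gripper_width: 0.451
grasp_force: 0.0
```

Emit:
{"api": "jog_arm", "payload": {"motion": "45 0 0 -.1 0 0 0; 45 0 0 -.2 0 0 0; 45 0 0 -.2 0 0 0; 45 0 0 -.2 0 0 0; 45 0 0 -.2 0 0 0"}}

```text
time: 57.72
tool_pos: [0.5432, -0.0773, 0.2606]
tool_rot: [-0.001, 0.994, 0.108, -0.002]
contact_force: [0.1, 0.2, 0.1]
gripper_width: 0.445
grasp_force: 0.0
```

```bash
python3 - <<'E'
from look import *
s=state();print(s['time'],s['tool_pos'],s['contact_force'],s['gripper_width'])
f=shot('side','s19');w=shot('wrist','w19');grab_frame('top')
for c in('side','wrist','top'):
  for t in('crank','knob_grip','pointer_tip','tray_rim','park_seat'):
    for d in place_of(c,t)[:1]:print(c,t,d)
P=pts(w);q=P[(np.hypot(P[:,0]-.503,P[:,1]-.193)<.1)&(abs(P[:,2]-.126)<.006)];print('tray',len(q),np.median(q,0) if len(q) else 0)
print(go([.547,-.0078,.26],-1.614))
E
```

```text
57.725 [ 0.5432 -0.0773  0.2606] [0.1227 0.1585 0.0994] 0.44468200653724643
side knob_grip {'at': [0.5448, -0.0766, 0.1837], 'p': 0.71}
side pointer_tip {'at': [0.4706, 0.1044, 0.1274], 'p': 0.59}
side tray_rim {'at': [0.4715, 0.1086, 0.1283], 'p': 0.86}
side park_seat {'at': [0.3979, -0.3665, 0.0093], 'p': 0.73}
wrist crank {'at': [0.5436, -0.0094, 0.1195], 'p': 0.6}
wrist knob_grip {'at': [0.5455, -0.0774, 0.1811], 'p': 0.87}
wrist pointer_tip {'at': [0.4711, 0.1057, 0.1274], 'p': 0.96}
wrist tray_rim {'at': [0.4774, 0.1095, 0.1274], 'p': 0.69}
wrist park_seat {'at': [0.3977, -0.3716, 0.0125], 'p': 0.57}
top crank {'at': [0.5438, -0.0094, 0.1153], 'p': 0.68}
top knob_grip {'at': [0.543, -0.0774, 0.1802], 'p': 0.64}
top pointer_tip {'at': [0.4683, 0.109, 0.1302], 'p': 0.39}
top tray_rim {'at': [0.473, 0.1085, 0.127], 'p': 0.6}
top park_seat {'at': [0.3995, -0.3696, 0.0151], 'p': 0.68}
tray 11062 [0.5089 0.1457 0.1287]
[ 0.0356 -0.135   0.0057  0.     -0.     -0.8736]
```

The tray is at 0.128 and the pointer tip reads 0.1274, 0.1274 and 0.130, so they are level. Next I grip the hub at the new yaw.

Emit:
{"api": "jog_arm", "payload": {"motion": "75 .01 -.04 0 0 0 -.1; 75 .02 -.08 0 0 0 -.2; 75 .03 -.12 0 0 0 -.3; 75 .0356 -.135 0 0 0 -.4; 75 .0356 -.135 0 0 0 -.45"}}

```text
time: 59.25
tool_pos: [0.547, -0.0071, 0.2628]
tool_rot: [-0.0, 0.901, 0.433, 0.0]
contact_force: [0.6, -0.8, -0.8]
gripper_width: 0.746
grasp_force: 0.0
```

Emit:
{"api": "jog_arm", "payload": {"motion": "75 0 0 0 0 0 -.1; 75 0 0 0 0 0 -.2; 75 0 0 0 0 0 -.3; 75 0 0 0 0 0 -.4; 75 0 0 0 0 0 -.42"}}

```text
time: 59.88
tool_pos: [0.547, -0.0078, 0.2628]
tool_rot: [0.0, 0.724, 0.69, 0.0]
contact_force: [0.6, -0.2, 0.5]
gripper_width: 0.747
grasp_force: 0.0
```

```bash
python3 - <<'E'
from look import *
s=state();print(s['time'],s['tool_pos'],s['tool_rot'],s['joint_pos'])
w=shot('wrist','w20')
for t in('crank','knob_grip'):print(t,place_of('wrist',t)[:1])
print(go([.546,-.008,.133],-1.607))
E
```

```text
59.875 [ 0.547  -0.0078  0.2628] [0.     0.7241 0.6897 0.    ] [-0.1503 -0.151   1.7572  0.      1.5354 -0.1017]
crank [{'at': [0.5456, -0.0064, 0.1177], 'p': 0.86}]
knob_grip [{'at': [0.5405, -0.0782, 0.1826], 'p': 0.89}]
[-0.0005 -0.002   0.2597  0.      0.     -0.0093]
```

Emit:
{"api": "jog_arm", "payload": {"motion": "75 -.001 -.002 .1 0 0 -.009; 75 -.001 -.002 .18 0 0 -.009; 75 -.001 -.002 .24 0 0 -.009; 75 -.001 -.002 .255 0 0 -.009; 75 -.001 -.002 .255 0 0 -.009"}}

```text
time: 60.65
tool_pos: [0.5462, -0.0083, 0.1357]
tool_rot: [0.0, 0.72, 0.694, 0.0]
contact_force: [-0.0, 0.3, 0.1]
gripper_width: 0.752
grasp_force: 0.0
```

Emit:
{"api": "jog_arm", "payload": {"motion": "60 0 0 0 0 0 0; 45 0 0 0 0 0 0; 30 0 0 0 0 0 0; 0 0 0 0 0 0 0; 0 0 0 0 0 0 0"}}

```text
time: 61.28
tool_pos: [0.5464, -0.0083, 0.1368]
tool_rot: [0.001, 0.719, 0.695, 0.0]
contact_force: [-3.2, 0.5, 5.2]
gripper_width: 0.345
grasp_force: 59.3
```

Emit:
{"api": "jog_arm", "payload": {"motion": "0 0 0 -.01 0 0 0; 0 0 0 -.03 0 0 0; 0 0 0 -.05 0 0 0; 0 0 0 -.07 0 0 0; 0 0 0 -.1 0 0 0"}}

```text
time: 61.9
tool_pos: [0.5455, -0.0082, 0.1858]
tool_rot: [-0.0, 0.719, 0.695, -0.0]
contact_force: [-0.6, -0.1, -2.2]
gripper_width: 0.344
grasp_force: 60.5
```

```bash
python3 - <<'E'
from look import *
s=state();print(s['time'],s['tool_pos'],s['tool_rot'],s['gripper_width'],s['grasp_force'],s['contact_force'])
p=s['tool_pos'];f=shot('side','s21');shot('wrist','w21');grab_frame('top')
for c in('side','wrist','top'):
  for t in('crank','tray_rim','pointer_tip','park_seat'):
    for d in place_of(c,t)[:1]:print(c,t,d,d['at']-p)
print(go([.3985,-.3695,.2],-1.607))
E
```

```text
61.9 [ 0.5455 -0.0082  0.1858] [-0.0005  0.7194  0.6946 -0.0003] 0.3435662851570037 60.54890604224056 [-0.6205 -0.143  -2.2109]
side crank {'at': [0.5454, -0.0068, 0.171], 'p': 0.59} [-0.0001  0.0014 -0.0148]
side tray_rim {'at': [0.4728, 0.1111, 0.1253], 'p': 0.84} [-0.0727  0.1193 -0.0605]
side pointer_tip {'at': [0.4688, 0.1076, 0.1267], 'p': 0.49} [-0.0767  0.1158 -0.0591]
side park_seat {'at': [0.4002, -0.3679, 0.0127], 'p': 0.84} [-0.1453 -0.3597 -0.1731]
wrist tray_rim {'at': [0.476, 0.1078, 0.1253], 'p': 0.77} [-0.0695  0.116  -0.0605]
wrist pointer_tip {'at': [0.4688, 0.106, 0.1293], 'p': 0.91} [-0.0767  0.1142 -0.0565]
top tray_rim {'at': [0.4735, 0.108, 0.13], 'p': 0.78} [-0.072   0.1162 -0.0558]
top pointer_tip {'at': [0.4739, 0.1112, 0.1272], 'p': 0.36} [-0.0716  0.1194 -0.0586]
top park_seat {'at': [0.397, -0.3718, 0.0127], 'p': 0.5} [-0.1485 -0.3636 -0.1731]
[-0.7324 -0.2693 -0.0296 -0.0001 -0.      0.0008]
```

Emit:
{"api": "jog_arm", "payload": {"motion": "0 0 0 -.03 0 0 0; 0 0 0 -.06 0 0 0; 0 0 0 -.06 0 0 0; 0 0 0 -.06 0 0 0; 0 0 0 -.06 0 0 0"}}

```text
time: 63.28
tool_pos: [0.5456, -0.0082, 0.2147]
tool_rot: [-0.0, 0.719, 0.695, -0.0]
contact_force: [-0.3, -0.4, -1.8]
gripper_width: 0.345
grasp_force: 60.6
```

```bash
python3 - <<'E'
from look import *
s=state();print(s['tool_pos'])
for c in('top','side'):
    f=grab_frame(c);P=pts(f);d=np.hypot(P[:,0]-.398,P[:,1]+.371)
    q=P[(d<.05)&(P[:,2]>.019)&(P[:,2]<.04)];print(c,'stud',len(q),q.mean(0),(q.min(0)+q.max(0))/2)
    q=P[(d<.05)&(P[:,2]>.006)&(P[:,2]<.016)];print('foot',len(q),cv2.minEnclosingCircle((q[:,:2]*1000).astype(np.float32)),np.median(q,0))
    for t in('park_seat','park'):print(place_of(c,t)[:1])
    for m in cut_out(c,'park')[:1]:
        v,u=np.nonzero(m['pixels']);e=cv2.fitEllipse(np.c_[u,v][cv2.convexHull(np.c_[u,v].astype(np.int32),returnPoints=False).ravel()].astype(np.float32))
        # centre of the ellipse as a ray cut with z=.010
        K=f['intrinsics'];M=f['world_from_camera'];r=M[:3,:3]@[(e[0][0]-K[0,2])/K[0,0],-(e[0][1]-K[1,2])/K[1,1],-1];o=M[:3,3]
        print('ellipse',e,o+r*(.008-o[2])/r[2])
print(go([.398,-.371,.2],-1.607))
E
```

```text
[ 0.5456 -0.0082  0.2147]
top stud 15 [ 0.3934 -0.3692  0.0227] [ 0.3931 -0.3728  0.0255]
foot 227 ((398.288818359375, -370.7640075683594), 49.56492233276367) [ 0.3972 -0.3724  0.0097]
[{'at': [0.392, -0.3724, 0.0142], 'p': 0.85}]
[{'at': [0.399, -0.3729, -0.0032], 'p': 0.62}]
ellipse ((417.03387451171875, 225.46644592285156), (17.718643188476562, 18.268924713134766), 96.6697006225586) [ 0.3956 -0.3739  0.008 ]
side stud 23 [ 0.3946 -0.3773  0.0241] [ 0.3947 -0.3777  0.0244]
foot 516 ((395.67413330078125, -374.02105712890625), 36.78494644165039) [ 0.3941 -0.3796  0.0088]
[{'at': [0.397, -0.3697, 0.012], 'p': 0.74}]
[{'at': [0.3944, -0.3697, -0.0], 'p': 0.72}]
ellipse ((303.8983154296875, 315.6747741699219), (23.711212158203125, 32.445064544677734), 88.79126739501953) [ 0.3949 -0.3795  0.008 ]
[-0.7354 -0.2703  0.0305 -0.0001 -0.      0.0008]
```

Emit:
{"api": "jog_arm", "payload": {"motion": "0 -.09 -.034 0 0 0 0; 0 -.18 -.068 0 0 0 0; 0 -.28 -.102 0 0 0 0; 0 -.37 -.137 0 0 0 0; 0 -.37 -.137 0 0 0 0"}}

```text
time: 64.3
tool_pos: [0.47, -0.1932, 0.2154]
tool_rot: [0.0, 0.721, 0.693, -0.0]
contact_force: [1.1, -0.4, -1.0]
gripper_width: 0.34
grasp_force: 60.7
```

Emit:
{"api": "jog_arm", "payload": {"motion": "0 -.09 -.034 0 0 0 0; 0 -.18 -.068 0 0 0 0; 0 -.28 -.102 0 0 0 0; 0 -.37 -.137 0 0 0 0; 0 -.37 -.137 0 0 0 0"}}

```text
time: 64.92
tool_pos: [0.3955, -0.3749, 0.2153]
tool_rot: [-0.0, 0.72, 0.693, -0.0]
contact_force: [0.1, -1.1, -2.1]
gripper_width: 0.342
grasp_force: 60.7
```

Emit:
{"api": "jog_arm", "payload": {"motion": "0 0 0 .06 0 0 0; 0 0 0 .12 0 0 0; 0 0 0 .18 0 0 0; 0 0 0 .2 0 0 0; 0 0 0 .2 0 0 0"}}

```text
time: 65.55
tool_pos: [0.3965, -0.3722, 0.115]
tool_rot: [-0.001, 0.719, 0.695, 0.0]
contact_force: [-0.1, -0.6, -1.5]
gripper_width: 0.343
grasp_force: 60.7
```

```bash
python3 - <<'E'
from look import *
s=state();print(s['time'],s['tool_pos'],s['gripper_width'],s['grasp_force'])
p=s['tool_pos'];w=shot('wrist','w22')
for c in('side','top'):
    f=shot(c,c+'22');P=pts(f);d=np.hypot(P[:,0]-.396,P[:,1]+.373)
    q=P[(d<.05)&(P[:,2]>.006)&(P[:,2]<.016)];print(c,'foot',len(q),cv2.minEnclosingCircle((q[:,:2]*1000).astype(np.float32)),np.median(q,0))
    for t in('crank','park_seat'):print(c,t,[(x['at'],x['p']) for x in place_of(c,t)[:1]])
P=pts(w);d=np.hypot(P[:,0]-.396,P[:,1]+.373);q=P[(d<.05)&(P[:,2]>.006)&(P[:,2]<.016)];print('wrist foot',len(q),cv2.minEnclosingCircle((q[:,:2]*1000).astype(np.float32)) if len(q) else '')
print(go([.3962,-.3732,.05],-1.607))
a=cv2.imread('pics/side22.png')[240:360,240:400];cv2.imwrite('pics/c22.png',np.hstack([cv2.resize(a,(400,300),interpolation=cv2.INTER_CUBIC),cv2.resize(cv2.imread('pics/w22.png')[70:,120:520],(400,300))]))
E
```

```text
65.55 [ 0.3965 -0.3722  0.115 ] 0.34275144134136915 60.69350059144199
side foot 515 ((395.900390625, -373.71044921875), 37.228271484375) [ 0.3936 -0.379   0.0088]
side crank [([0.3964, -0.3726, 0.1011], 0.78)]
side park_seat [([0.4006, -0.3695, 0.0096], 0.79)]
top foot 37 ((400.54376220703125, -367.1704406738281), 42.23918151855469) [ 0.4009 -0.369   0.0095]
top crank []
top park_seat [([0.3974, -0.3696, 0.0151], 0.59)]
wrist foot 2872 ((397.91192626953125, -369.7884216308594), 35.84050369262695)
[ 0.0012 -0.0008  0.1328  0.0008  0.0009  0.0008]
```

View pics/c22.png

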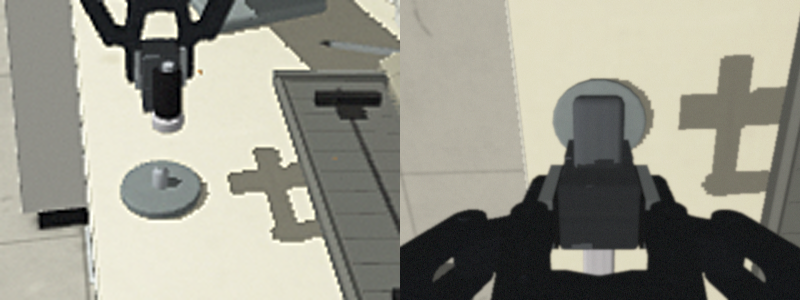

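The foot is centred under the gripper, at (602,120) in the right half against the gripper midline at 600. The hub is over the stud, so I'll lower it.

Emit:
{"api": "jog_arm", "payload": {"motion": "0 0 .001 .04 0 0 0; 0 0 .001 .08 0 0 0; 0 0 .001 .11 0 0 0; 0 0 .001 .125 0 0 0; 0 0 .001 .125 0 0 0"}}

```text
time: 66.53
tool_pos: [0.3962, -0.3728, 0.0518]
tool_rot: [-0.001, 0.719, 0.695, 0.0]
contact_force: [0.4, 0.4, -1.7]
gripper_width: 0.337
grasp_force: 60.7
```

Emit:
{"api": "jog_arm", "payload": {"motion": "0 0 0 .005 0 0 0; 0 0 0 .01 0 0 0; 0 0 0 .015 0 0 0; 0 0 0 .02 0 0 0; 0 0 0 .02 0 0 0"}}

```text
time: 67.15
tool_pos: [0.3964, -0.3731, 0.0425]
tool_rot: [-0.0, 0.719, 0.695, 0.0]
contact_force: [0.4, -0.2, -1.8]
gripper_width: 0.345
grasp_force: 60.7
```

Emit:
{"api": "jog_arm", "payload": {"motion": "0 0 0 .005 0 0 0; 0 0 0 .01 0 0 0; 0 0 0 .015 0 0 0; 0 0 0 .018 0 0 0; 0 0 0 .018 0 0 0"}}

```text
time: 67.78
tool_pos: [0.3965, -0.3732, 0.0336]
tool_rot: [-0.0, 0.719, 0.695, 0.0]
contact_force: [-0.6, 0.5, -2.5]
gripper_width: 0.34
grasp_force: 60.7
```

Emit:
{"api": "jog_arm", "payload": {"motion": "0 0 0 .002 0 0 0; 0 0 0 .004 0 0 0; 0 0 0 .006 0 0 0; 0 0 0 .008 0 0 0; 0 0 0 .008 0 0 0"}}

```text
time: 68.4
tool_pos: [0.3965, -0.3732, 0.0297]
tool_rot: [-0.0, 0.719, 0.695, 0.0]
contact_force: [0.7, 0.1, -1.4]
gripper_width: 0.339
grasp_force: 60.7
```

Still no contact. Two more millimetres, then release and retreat.

Emit:
{"api": "jog_arm", "payload": {"motion": "0 0 0 .002 0 0 0; 0 0 0 .004 0 0 0; 0 0 0 .004 0 0 0; 0 0 0 .004 0 0 0; 0 0 0 .004 0 0 0"}}

```text
time: 69.03
tool_pos: [0.3967, -0.3734, 0.0288]
tool_rot: [-0.0, 0.719, 0.695, -0.0]
contact_force: [-2.5, 2.9, 5.6]
gripper_width: 0.345
grasp_force: 61.7
```

Emit:
{"api": "jog_arm", "payload": {"motion": "45 0 0 0 0 0 0; 60 0 0 0 0 0 0; 75 0 0 0 0 0 0; 75 0 0 0 0 0 0; 75 0 0 0 0 0 0"}}

```text
time: 69.65
tool_pos: [0.3966, -0.3733, 0.0278]
tool_rot: [-0.0, 0.719, 0.695, -0.0]
contact_force: [0.5, -0.8, 0.1]
gripper_width: 0.747
grasp_force: 0.0
```

Emit:
{"api": "jog_arm", "payload": {"motion": "75 0 0 -.06 0 0 0; 75 0 0 -.16 0 0 0; 75 0 0 -.28 0 0 0; 75 0 0 -.4 0 0 0; 75 0 0 -.4 0 0 0"}}

```text
time: 70.28
tool_pos: [0.3988, -0.3759, 0.2353]
tool_rot: [0.006, 0.719, 0.695, -0.001]
contact_force: [0.1, 0.2, -0.5]
gripper_width: 0.748
grasp_force: 0.0
```

```bash
python3 - <<'E'
from look import *
s=state();print(s['time'],s['tool_pos'],s['contact_force'])
w=shot('wrist','w23');f=shot('side','s23');grab_frame('top')
for c in('side','wrist','top'):
  for t in('crank','knob_grip','park','tray_rim','pointer_tip','bottle_0'):print(c,t,[(x['at'],x['p']) for x in place_of(c,t)[:3] if x['p']>.4])
tops(.3965,-.3732,.064,('side','wrist'),r=.025);tops(.394,-.443,.09,('side','wrist'),r=.02)
for x,y in((.53,.234),(.461,.219),(.545,.166)):tops(x,y,.169,('side','top'))
a=cv2.imread('pics/s23.png')[140:340,200:440];cv2.imwrite('pics/c23.png',cv2.resize(a,(720,600),interpolation=cv2.INTER_CUBIC))
E
```

```text
70.275 [ 0.3988 -0.3759  0.2353] [ 0.1454  0.2315 -0.4855]
side crank [([0.3965, -0.3744, 0.0097], 0.63)]
side knob_grip [([0.3968, -0.4447, 0.0715], 0.83)]
side park [([0.3938, -0.3729, 0.009], 0.64)]
side tray_rim [([0.476, 0.1102, 0.1273], 0.6)]
side pointer_tip []
side bottle_0 [([0.4761, 0.1484, 0.1293], 0.57), ([0.5454, 0.1643, 0.1023], 0.49)]
wrist crank [([0.3956, -0.3739, 0.0091], 0.74), ([0.3933, -0.4432, 0.0739], 0.42)]
wrist knob_grip [([0.3948, -0.4446, 0.0786], 0.56)]
wrist park [([0.3954, -0.3725, -0.0036], 0.58)]
wrist tray_rim []
wrist pointer_tip []
wrist bottle_0 []
top crank [([0.396, -0.3756, 0.0072], 0.41)]
top knob_grip []
top park [([0.3998, -0.3708, -0.0038], 0.52)]
top tray_rim [([0.4728, 0.1086, 0.128], 0.68)]
top pointer_tip [([0.468, 0.1063, 0.1291], 0.49)]
top bottle_0 [([0.5439, 0.169, 0.1007], 0.71), ([0.5305, 0.2321, 0.1025], 0.67), ([0.4594, 0.2182, 0.1013], 0.45)]
side 159 [ 0.3951 -0.3815  0.0624] [ 0.3954 -0.3756  0.0597]
wrist 1048 [ 0.398  -0.3697  0.0646] [ 0.3979 -0.3707  0.0608]
side 68 [ 0.3923 -0.4519  0.0861] [ 0.393  -0.4487  0.0856]
wrist 311 [ 0.3959 -0.4363  0.0873] [ 0.3956 -0.4386  0.0864]
side 3 [0.5423 0.2296 0.1663] [0.5419 0.2277 0.1649]
top 85 [0.5255 0.2333 0.1681] [0.526  0.2327 0.1688]
top 85 [0.4596 0.2186 0.1685] [0.4589 0.2179 0.1676]
side 24 [0.5454 0.1651 0.1673] [0.5449 0.1643 0.1668]
top 80 [0.5426 0.1626 0.1678] [0.5406 0.1629 0.1671]
```

View pics/c23.png

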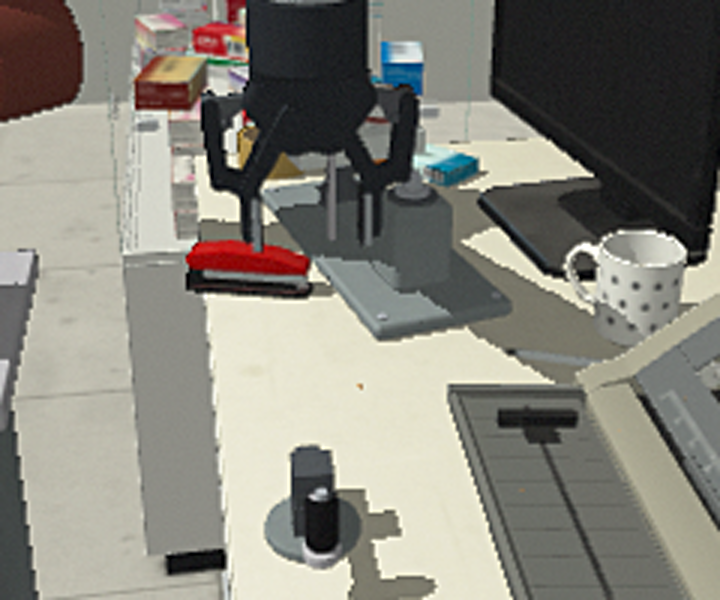

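The crank stands upright and fully down on its stand, at (320,505) in the view. The hub-top height matches its parked start, and the bottles ride in the raised tray.

```bash
python3 -c "
from plant import *;print(job_done())"
```

```text
the job is handed in; nothing more can be done
None
```

The job is handed in: all three bottles stand in wells of the raised tray, which reads 0.128 m against the pointer's 0.127–0.130 m, and the crank is back fully down on its stud; no verdict was returned.

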